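# Stow the relays in the locked tray case

## Task

Put the relays away: slide the orange lock on the plywood case all the way to its open end, then use the held blue hook in the finger hole to pull the tray out to its stop. Lift the top box off the nested pile, set it flat on the floor of the tray and put every blue relay on the bench into that box, down on its floor, leaving the other two boxes where they are. Then push the tray fully home and slide the lock all the way back to its locked end; at the end the hook must stand upright on its green mat again, and the glue bottle, the cup and the project box must not have been disturbed at any time.

Things in the scene. Friction and masses are not known exactly. Their poses are not given: they have to be found in the camera images.
- case: Plywood storage case, fixed to the bench, 170 (its x) x 175 (its y) x 88 mm high. Origin: centre of its underside. Its own -x is the front, the way the tray slides out. On the roof, near the front, is the orange lock.
- tray (a joint): How far the tray is pulled out of the case along the case's -x: 0 = fully home, 0.145 m = out at its stop. About 1.5 N of friction; stays where left. An ear on its front panel is blocked by the lock's tongue while the lock reads less than about 0.02.
- tray_hole (a point): Centre of the finger hole, at the top of the tray's pull tab, 52 mm above the bench (moves with the tray; axes as the case's). Hole 25 mm across, right through the level tab: 6 mm thick, 46 mm wide (y), free air under it. The tab's outer (-x) edge is 21 mm from the hole's centre, the front panel's face 21 mm the other way. The panel rises to 58 mm, its ear (+y side) to 83 mm.
- tray_in (a point): Centre of the tray's inner floor, 12 mm above the bench (moves with the tray; axes as the case's). Inside: 135 mm long (x), 143 mm wide (y); side walls rise 24 mm above the floor, the front panel 46 mm. With the tray out at its stop the whole inside lies in front of the case. The case opening leaves 68 mm of height above this floor.
- lock (a joint): Travel of the orange lock along the case's -y: 0 = locked end, 0.05 m = open end stop. About 1.5 N of friction; stays where left.
- lock_top (a point): Middle of the top of the lock's orange grip (axes as the case's). The grip is 22 (x) x 20 (y) x 34 mm high, its top 131 mm above the bench; an orange bar 14 mm wide runs from its foot forward over the case's front edge and ends in a downward tongue 44 mm in front of the grip.
- mat: Green mat for the hook, fixed to the bench, 200 (x) x 100 (y) x 2 mm. Origin: centre of its underside.
- hook: Blue-handled hook, about 140 g, standing on its handle's underside. Handle 90 (x) x 30 (y) x 40 (z) mm, gripped across the 30 mm from above. Origin: centre of the handle's underside. From its +x end an 8 mm steel rod runs forward, axis 34 mm above the underside, then turns straight down to the level of the underside: 30 mm of free height under the level part.
- hook_tip (a point): Lower end of the hook's down-turned tip: 105 mm ahead (+x) of the hook's origin, at the height of the handle's underside.
- box_top: Top one of three nested plywood boxes: 114 (x) x 62 (y) mm outside, 32 mm high in all: a recessed foot 6 mm high (102 x 50), then the body; inside 106 x 54, walls 4 mm, inner floor 10 mm above the origin. About 90 g. Origin: centre of the foot's underside. Each foot sits inside the box below; boxes stack 26 mm apart. Lifts straight up, gripped across its 62 mm.
- box_mid: The middle box of the pile, same make and origin.
- box_low: The lowest box of the pile, standing on the bench, same make and origin.
- relay1: Blue plug-in relay (black foot, white top), upright block 20 (x) x 24 (y) x 40 mm high, about 35 g, heavy in its foot. Origin: centre of its underside. May be absent. All four fit into one box standing in a row along its length.
- relay2: Blue plug-in relay (black foot, white top), upright block 20 (x) x 24 (y) x 40 mm high, about 35 g, heavy in its foot. Origin: centre of its underside. May be absent. All four fit into one box standing in a row along its length.
- relay3: Blue plug-in relay (black foot, white top), upright block 20 (x) x 24 (y) x 40 mm high, about 35 g, heavy in its foot. Origin: centre of its underside. May be absent. All four fit into one box standing in a row along its length.
- relay4: Blue plug-in relay (black foot, white top), upright block 20 (x) x 24 (y) x 40 mm high, about 35 g, heavy in its foot. Origin: centre of its underside. May be absent. All four fit into one box standing in a row along its length.
- glue: White glue bottle, 42 mm in diameter, 110 mm tall; leave alone. Origin: centre of its underside.
- cup: Small white cup, 48 mm rim, 55 mm tall; leave alone. Origin: centre of its underside.
- project: Plywood project box 70 x 100 x 60 mm with burnt dots; leave alone. Origin: centre of its underside.
There are look-alikes about, which are no part of the job. What is shaped like the box_low but pink, red or yellow is not meant.

How it is judged (in metres and radians):
On the way, in this order (a step that is already met when the one before it is completed fails the run):
1. the lock is at its open end, the tray still home (value of joint lock above 0.045 m and value of joint tray below 0.01 m), for 0.2 s.
2. the hook's tip is down in the finger hole, the tray still home (horizontal distance between hook_tip and tray_hole below 0.016 m and z of hook_tip in the frame of tray_hole below -0.006 m and value of joint tray below 0.03 m), for 0.1 s.
3. the tray is out at its stop, the hook still in the finger hole (horizontal distance between hook_tip and tray_hole below 0.016 m and z of hook_tip in the frame of tray_hole below -0.006 m and value of joint tray above 0.135 m), for 0.1 s.
4. the top box stands in the pulled-out tray, with every relay in it (value of joint tray above 0.1 m and x of box_top in the frame of tray_in between -0.03 and 0.03 m and y of box_top in the frame of tray_in between -0.05 and 0.05 m and z of box_top in the frame of tray_in between -0.004 and 0.006 m and angle between box_top's own z axis and vertical below 0.1 rad and x of relay1 in the frame of box_top between -0.055 and 0.055 m and y of relay1 in the frame of box_top between -0.031 and 0.031 m and z of relay1 in the frame of box_top between 0.004 and 0.034 m and x of relay2 in the frame of box_top between -0.055 and 0.055 m and y of relay2 in the frame of box_top between -0.031 and 0.031 m and z of relay2 in the frame of box_top between 0.004 and 0.034 m and x of relay3 in the frame of box_top between -0.055 and 0.055 m and y of relay3 in the frame of box_top between -0.031 and 0.031 m and z of relay3 in the frame of box_top between 0.004 and 0.034 m and x of relay4 in the frame of box_top between -0.055 and 0.055 m and y of relay4 in the frame of box_top between -0.031 and 0.031 m and z of relay4 in the frame of box_top between 0.004 and 0.034 m), for 0.2 s.
5. the tray is fully home, the lock still open (value of joint tray below 0.006 m and value of joint lock above 0.03 m), for 0.2 s.
At the end, for the whole second after the job is handed in: Tray within 6 mm of home, lock within 5 mm of its locked end; top box flat on the tray floor, 30 mm lengthwise and 50 mm across from its centre at most, every relay in it; hook upright with its origin over the mat; other boxes upright, within 40 mm of their place; all at rest (value of joint tray below 0.006 m and value of joint lock below 0.005 m and x of box_top in the frame of tray_in between -0.03 and 0.03 m and y of box_top in the frame of tray_in between -0.05 and 0.05 m and z of box_top in the frame of tray_in between -0.004 and 0.006 m and angle between each of box_top, box_mid, box_low's own z axis and vertical below 0.1 rad and x of relay1 in the frame of box_top between -0.055 and 0.055 m and y of relay1 in the frame of box_top between -0.031 and 0.031 m and z of relay1 in the frame of box_top between 0.004 and 0.034 m and x of relay2 in the frame of box_top between -0.055 and 0.055 m and y of relay2 in the frame of box_top between -0.031 and 0.031 m and z of relay2 in the frame of box_top between 0.004 and 0.034 m and x of relay3 in the frame of box_top between -0.055 and 0.055 m and y of relay3 in the frame of box_top between -0.031 and 0.031 m and z of relay3 in the frame of box_top between 0.004 and 0.034 m and x of relay4 in the frame of box_top between -0.055 and 0.055 m and y of relay4 in the frame of box_top between -0.031 and 0.031 m and z of relay4 in the frame of box_top between 0.004 and 0.034 m and x of hook in the frame of mat between -0.1 and 0.1 m and y of hook in the frame of mat between -0.05 and 0.05 m and z of hook in the frame of mat between -0.002 and 0.008 m and angle between hook's own z axis and vertical below 0.15 rad and distance of each of box_mid, box_low from where it was at the start of the episode below 0.04 m and linear speed of each of relay1, relay2, relay3, relay4, box_top, hook below 0.02 m/s); the robot touches nothing.
It fails at once if the glue bottle, the cup or the project box is disturbed (moved over 30 mm or tipped) (distance of any of glue, cup, project from where it was at the start of the episode above 0.03 m or angle between any of glue, cup, project's own z axis and vertical above 0.4 rad).
Of relay1, relay2, relay3, relay4 only 2 to 4 are there at a start; the rules pass over those that are not, and their reading is None.
At some moment in a run one of hook, relay1, relay2, relay3, relay4 may be knocked a few centimetres aside while the robot is not near it.
It also fails if it takes over 200 s, if anything falls off the work surface, if the arm or the gripper's body presses on something with over 40 N, if the wrist force passes 120 N, or if a joint passes its speed limit or range.

## Robot

A 6-joint arm with a two-finger parallel gripper is mounted at the origin on the work surface. World frame = base frame: x ahead of the robot, y to its left, z up, the work surface at z = 0. Lengths are in m, angles in degrees, forces in N, time in s.
With the tool pointing down it reaches from about 0.275 to 0.875 m from the base axis. Payload 12.5 kg.
Tool frame: the origin (TCP) lies on the mounting face of the last link; the fingertips stand r.tip_reach ahead of it and the grasp point (between the pads) lies 155 mm ahead of it (r.tip_reach is the distance from the TCP to the fingertips, in m); z points along the fingers, y is the direction in which the jaws open and shut (so a half turn about z gives the same grasp; the last joint's range is limited). The gripper opens to 85 mm and grips with 20 to 120 N. Pads are 22 mm wide; open, the fingers measure 114 mm over their backs; the gripper's body (76 mm by 85 mm) begins 54 mm behind the grasp point. The pads swing forward as they close: fully open they stand 13 mm farther back than shut.
Start: joints at [-77.212, 20.094, 94.641, -0, 65.266, -4.847], TCP at [0.167, -0.524, 0.405] pointing down, gripper open.
Joint ranges: [-157.81, 157.81], [-45, 120.19], [0.68, 151.7], [-89.99, 269.99], [4.06, 180], [-164.3, 164.3]. Speed limits (degrees/s): [127.2, 127.2, 159.86, 180, 180, 180].

## Interface

Orientations are given as a 3x3 rotation matrix whose columns are the frame's x, y, z axes.
In Python, from station import sensors, capture, job, r gives the robot as it stands. The module is installed in compiled form; this text tells all that it offers.
- The arm moves only by the tool servo_tool, never from a script. Its argument "targets" is a list that holds one entry, the list of rows, each a list of 5 numbers: the closure, from -1 (fully open) to 1 (shut), then the shift along the tool's x, y, z in mm, then the turn about the tool's z in rad. In form: [[[jaw, tx, ty, tz, turn], ...]]. A call has 1 to 5 rows; each row is the pose to reach, as a shift and turn from the pose commanded when the call began, along the tool's axes at that moment; what a row does not reach only later rows make up. A row lasts 1/8 s, in which the tool goes at most 62.5 mm and 10.7 degrees, less where a joint would pass 70% of its speed; a pose out of reach is approached as far as the arm can. A call with a gripper value outside its range is refused whole. The fingers move at their own pace and stop on an object; the grip force is fixed at half the most. Time passes only in rows, so rows that repeat a pose let the fingers close. It gives the time, the measured TCP pose, the force and the opening at its end, in the units of the state.
- sensors.get_state(): the state, without advancing time (a new reading comes with each control period).
- capture(name): name is "side" or "top"; returns a dict with "frame" (384x512x3 uint8, blue, green, red), "fx", "fy", "cx", "cy" (pixels), "k1" (the pictures are not rectified: a ray, as slopes to the right and down, at radius r is drawn at 1 + k1 r^2 times it, then the intrinsics apply), "view" (4x4, takes a point from world to camera coordinates). Camera axes: x right, y down, z forward; pixel columns grow to the right and rows downward; lengths in m; the calibration is good to about 2 mm. A picture is of the moment at which its call begins. There is no depth.
- job.sign_off(): hands the job in, once; it reports no verdict.
The state is a dict: "t": time; "joint_pos": joint angles; "dq": joint speeds; "tau": joint torques, N m; "eef_pos": TCP position; "ee_rot": TCP orientation; "force": force on the tool from outside, world axes, zero at the start; "ft_torque": the same for the moment, N m; "finger_gap": finger opening in m.
Only numpy, scipy, OpenCV 4.12 (cv2) and the standard library are available. Lean on these libraries where they do the work, as an engineer would, in place of code of your own. Each camera call takes 0.05 s, during which the arm holds its last target. There are 200 camera calls.

## Working session

There is one attempt and no reset: what is moved stays moved. The work goes in short steps, Python scripts to look and compute and a tool call to move; the robot and the scene stay as the last step left them, time stands still between calls to the robot, and variables do not carry over. Pictures are saved under pics/ and viewed, about 12 in all and at most 16, crops included, and the job is handed in when it is done.

Besides the shell and the picture viewer there is one more tool, called after ">>>" as name(argument=value, ...), one argument or row to a line, values as JSON. servo_tool: Moves the arm, as the interface text tells. Its arguments: {"type":"object","properties":{"targets":{"type":"array"}},"required":["targets"]}

```bash
mkdir -p pics; cat > h.py <<'E'
import numpy as np, cv2
from station import sensors, capture, job, r
def ray(c,u,v):
    K=np.array([[c['fx'],0,c['cx']],[0,c['fy'],c['cy']],[0,0,1.]])
    x,y=(u-c['cx'])/c['fx'],(v-c['cy'])/c['fy']
    rd=np.hypot(x,y); rr=rd
    for _ in range(30): rr=rd/(1+c['k1']*rr*rr)
    s=rr/rd if rd>0 else 1
    V=np.array(c['view']); R=V[:3,:3]; o=-R.T@V[:3,3]
    return o,R.T@np.array([x*s,y*s,1])
def onz(c,u,v,z):
    o,d=ray(c,u,v); return o+d*(z-o[2])/d[2]
def proj(c,p):
    V=np.array(c['view']); q=V[:3,:3]@np.array(p)+V[:3,3]; x,y=q[0]/q[2],q[1]/q[2]
    k=1+c['k1']*(x*x+y*y); return c['fx']*x*k+c['cx'],c['fy']*y*k+c['cy']
def tool():
    s=sensors.get_state(); return s,np.array(s['eef_pos']),np.array(s['ee_rot'])
def shift(p):  # world TCP target -> tool mm
    s,e,R=tool(); return np.round(1000*R.T@(np.array(p)-e),1)
E
python3 - <<'E'
from h import *
for n in('side','top'):
    c=capture(n); cv2.imwrite(f'pics/{n}0.png',cv2.resize(c['frame'],None,fx=1.5,fy=1.5,interpolation=cv2.INTER_CUBIC)); print(n,{k:c[k] for k in c if k!='frame'})
print(sensors.get_state(), r.tip_reach)
E
```

```text
side {'fx': 375.611352658923, 'fy': 375.611352658923, 'cx': 251.58015809923774, 'cy': 192.89113898013963, 'k1': 0.012778726370807916, 'view': array([[-9.41977979e-01, -3.35674672e-01, -4.20369815e-05,
         5.36387994e-01],
       [-2.14115543e-01,  6.00952395e-01, -7.70071915e-01,
         1.60454569e-01],
       [ 2.58518899e-01, -7.25381785e-01, -6.37957087e-01,
         1.02853908e+00],
       [ 0.00000000e+00,  0.00000000e+00,  0.00000000e+00,
         1.00000000e+00]])}
top {'fx': 372.1341241466201, 'fy': 372.1341241466201, 'cx': 257.9509573350799, 'cy': 193.19867826275635, 'k1': -0.06502141730057745, 'view': array([[-1.16550422e-02, -9.99931740e-01,  8.22102889e-04,
         1.08839463e-01],
       [-9.87237442e-01,  1.13764809e-02, -1.58848385e-01,
         5.48745932e-01],
       [ 1.58828189e-01, -2.66299538e-03, -9.87302646e-01,
         9.38346520e-01],
       [ 0.00000000e+00,  0.00000000e+00,  0.00000000e+00,
         1.00000000e+00]])}
{'t': 0.1, 'joint_pos': array([-7.72088952e+01,  2.01229692e+01,  9.46739258e+01,  1.07246086e-03,
        6.52631099e+01, -4.84601781e+00]), 'dq': array([-0.01444641, -0.10773451, -0.13355976,  0.00186688,  0.01916425,
       -0.03801566]), 'tau': array([-4.74847707e-05, -5.06834400e+01, -2.91877162e+01, -9.21904370e-05,
        2.66508505e-03,  1.89690098e-05]), 'eef_pos': array([ 0.16665507, -0.52402563,  0.40419146]), 'ee_rot': array([[ 9.52996946e-01,  3.02979826e-01, -2.15286866e-04],
       [ 3.02979884e-01, -9.52996400e-01,  1.02505697e-03],
       [ 1.05403973e-04, -1.04210375e-03, -9.99999451e-01]]), 'force': array([ 0.58831168, -0.15605053,  0.64020174]), 'ft_torque': array([-0.07685619,  0.00541994, -0.02897834]), 'finger_gap': 0.08566639985535825} 0.1734
```

View pics/side0.png

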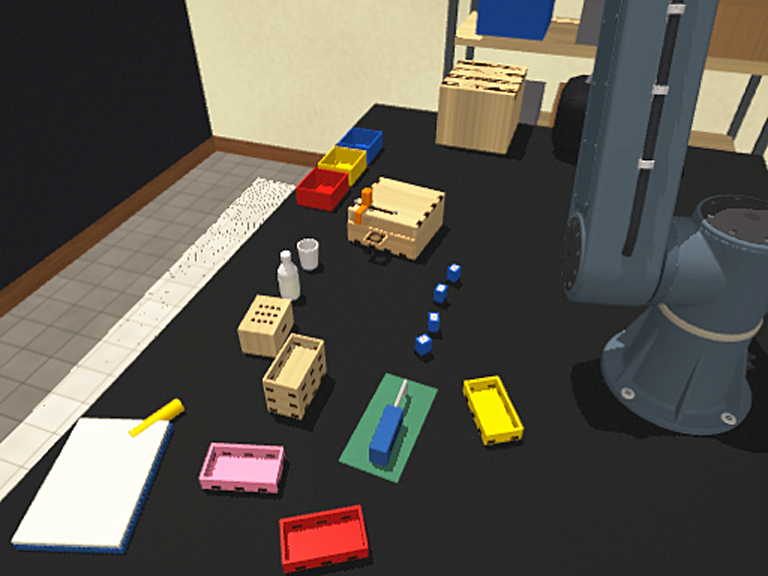

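View pics/top0.png

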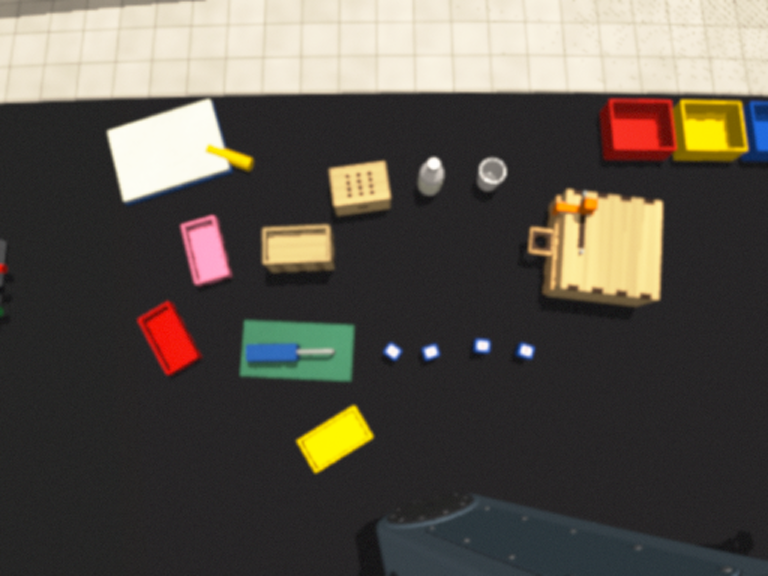

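Both views are clear: in the top view (1.5x pixels) there are four relays at (392,352), (430,352), (482,346) and (526,351). The lock grip is at (590,204), with its slot running down the image (the case's -y, about world -x). The tray tab is at (541,241), the box pile at (298,247), and the hook on its mat at (290,352).

```bash
cat >> h.py <<'E'
def masks(c):
    h=cv2.cvtColor(c['frame'],cv2.COLOR_BGR2HSV); f=lambda a,b:cv2.inRange(h,a,b)
    return dict(blue=f((105,120,60),(125,255,255)),green=f((60,60,40),(90,255,200)),orange=f((8,200,150),(17,255,255)),white=f((0,0,165),(180,60,255)),wood=f((10,40,80),(28,160,255)))
def rects(c,m,z,roi,amin=15):
    """blobs of mask m in roi (u0,v0,u1,v1): area, px centre, world min-area-rect (centre,size,angle of long side)"""
    M=np.zeros_like(m); u0,v0,u1,v1=roi; M[v0:v1,u0:u1]=m[v0:v1,u0:u1]
    out=[]
    for k in cv2.findContours(M,cv2.RETR_EXTERNAL,cv2.CHAIN_APPROX_NONE)[0]:
        a=cv2.contourArea(k)
        if a<amin: continue
        W=np.array([onz(c,*p,z)[:2] for p in k[:,0,:].astype(float)])
        b=cv2.boxPoints(cv2.minAreaRect((W*1000).astype(np.float32))); e=[b[1]-b[0],b[2]-b[1]]; e.sort(key=lambda x:-np.hypot(*x))
        out.append((a,np.round(k[:,0,:].mean(0),1),np.round(b.mean(0),1),np.round([np.hypot(*x) for x in e],1),round(float(np.degrees(np.arctan2(e[0][1],e[0][0]))),1)))
    return out
E
python3 - <<'E'
from h import *
c=capture('top'); m=masks(c)
def show(n,k,z,roi,a=15):
    for o in rects(c,m[k],z,roi,a): print(n,*o)
show('relaytop','white',.040,(240,215,370,250),8)
show('relayblue','blue',.030,(240,215,370,250))
show('hook','blue',.042,(155,210,240,250))
show('rod','white',.040,(195,210,240,250))
show('mat','green',.002,(150,200,250,260))
show('orange','orange',.131,(360,120,410,150))
show('case','wood',.088,(340,110,450,210))
show('pile','wood',.084,(165,140,230,190))
show('project','wood',.06,(210,100,270,150))
show('glue','white',.1,(270,100,300,135)); show('cup','white',.055,(310,100,345,130))
for a,z in (((541,241),.052),((590,204),.131),((565,190),.088),((546,297),.088),((661,300),.088),((663,201),.088)):
    print(a,onz(c,a[0]/1.5,a[1]/1.5,z).round(4))
f=c['frame']
a=cv2.resize(f[115:210,330:450],None,fx=6,fy=6,interpolation=cv2.INTER_CUBIC)
cv2.imwrite('pics/case.png',a)
b=cv2.resize(f[140:260,155:285],None,fx=5,fy=5,interpolation=cv2.INTER_CUBIC)
cv2.imwrite('pics/pile.png',b)
E
```

```text
relaytop 25.0 [350.4 233.4] [ 441.  -137.2] [16.  13.1] 89.1
relaytop 26.5 [286.8 234.2] [441.5  28.3] [17.4 13.9] -72.4
relaytop 28.5 [261.3 233.8] [443.5  95.1] [18.4 12.9] 44.4
relaytop 23.0 [321.3 230. ] [451.2 -61.3] [15.9 10.4] 89.2
relayblue 111.5 [349.7 233.6] [ 441.3 -138.9] [33.3 28.6] 70.7
relayblue 108.5 [286.7 234.2] [441.9  27.9] [31.8 27.3] -72.5
relayblue 107.5 [261.2 234.1] [443.5  94.7] [32.1 27.7] 55.8
relayblue 110.0 [321. 230.] [451.8 -63. ] [32.1 26.4] 89.2
hook 316.5 [181.2 234.9] [442.3 303.1] [87. 26.] 89.5
rod 57.0 [210.5 233.5] [445.5 228.8] [57.5  7.8] 89.4
mat 2908.0 [197.9 233.3] [449.1 267.3] [207.9 107.9] 86.8
orange 17.5 [391.8 137.3] [ 673.2 -232.3] [21.4 14. ] 47.5
case 5599.5 [399.4 164.6] [ 617.7 -256.5] [236.2 195.7] 82.6
pile 1372.5 [198.3 164.3] [620.  255.7] [123.7  81.3] -88.5
project 1228.5 [239.9 124.2] [734.6 149.2] [108.2  92.4] -82.2
glue 92.0 [288.6 112.3] [752.6  18.6] [36.9 35.1] 55.9
cup 218.5 [327.9 113.8] [764.  -91.6] [46.9 45.9] 89.6
(541, 241) [ 0.6335 -0.1728  0.052 ]
(590, 204) [ 0.6763 -0.2361  0.131 ]
(565, 190) [ 0.7157 -0.2103  0.088 ]
(546, 297) [ 0.5275 -0.1653  0.088 ]
(661, 300) [ 0.5199 -0.3638  0.088 ]
(663, 201) [ 0.6953 -0.3843  0.088 ]
```

View pics/case.png

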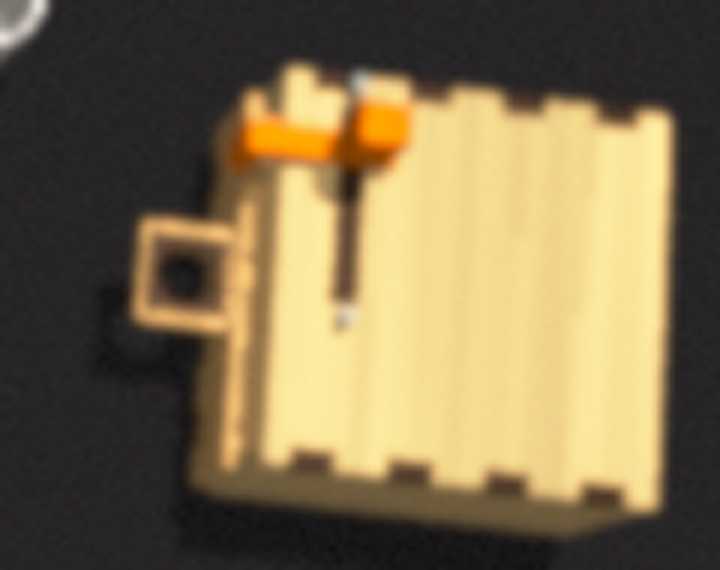

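View pics/pile.png

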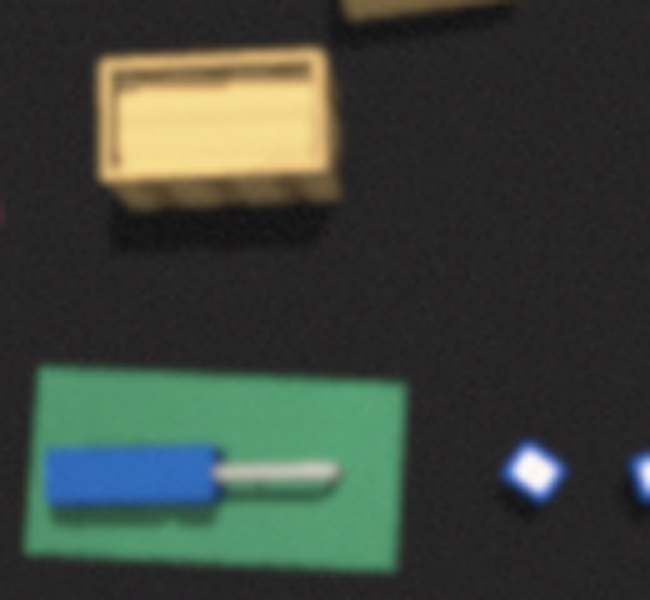

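The case crop (6x) shows the roof corners at (280,65), (672,110), (658,512) and (262,465), the finger hole at (185,272) and the grip top at (386,127). The pile crop (5x) shows the top box rim at (98,60), (328,47), (333,170) and (100,183), with the hook handle at x 47-220 and its rod end at (338,472).

```bash
python3 - <<'E'
from h import *
c=capture('top')
C=lambda l,z:np.array([onz(c,330+(u-2.5)/6,115+(v-2.5)/6,z) for u,v in l])
P=lambda l,z:np.array([onz(c,155+(u-2)/5,140+(v-2)/5,z) for u,v in l])
np.set_printoptions(precision=4,suppress=True)
k=C([(280,65),(672,110),(658,512),(262,465)],.088); print(k,'edges',[np.linalg.norm(k[i]-k[i-1]) for i in range(4)],k.mean(0),[np.degrees(np.arctan2(*(k[i]-k[i-1])[[1,0]])) for i in range(4)])
print('hole',C([(185,272)],.055)); print('grip',C([(358,98),(410,108),(404,154),(360,150),(386,127)],.131))
print('slot',C([(358,80),(345,315)],.09))
b=P([(98,60),(328,47),(333,170),(100,183)],.084); print('box',b,b.mean(0),[np.linalg.norm(b[i]-b[i-1]) for i in range(4)],[np.degrees(np.arctan2(*(b[i]-b[i-1])[[1,0]])) for i in range(4)])
h=P([(47,452),(216,450),(216,504),(47,506)],.042); print('hook',h,h.mean(0)); print('rodend',P([(340,472),(217,474)],.038))
E
```

```text
[[ 0.7191 -0.2094  0.088 ]
 [ 0.6983 -0.3835  0.088 ]
 [ 0.5202 -0.3601  0.088 ]
 [ 0.5424 -0.1899  0.088 ]] edges [np.float64(0.17784685149496932), np.float64(0.17530175807662643), np.float64(0.1796371526492316), np.float64(0.17161584031660015)] [ 0.62   -0.2857  0.088 ] [np.float64(-6.285402391941712), np.float64(-96.8365761193977), np.float64(172.53047982511777), np.float64(82.56661404208174)]
hole [[ 0.6348 -0.1713  0.055 ]]
grip [[ 0.6896 -0.2267  0.131 ]
 [ 0.6852 -0.2484  0.131 ]
 [ 0.6653 -0.2443  0.131 ]
 [ 0.6671 -0.2259  0.131 ]
 [ 0.677  -0.2376  0.131 ]]
slot [[ 0.7115 -0.2428  0.09  ]
 [ 0.6066 -0.2293  0.09  ]]
box [[0.655  0.3179 0.084 ]
 [0.6603 0.1987 0.084 ]
 [0.5953 0.1958 0.084 ]
 [0.59   0.3152 0.084 ]] [0.6251 0.2569 0.084 ] [np.float64(0.06505520351091475), np.float64(0.11930439345933032), np.float64(0.06505689024602473), np.float64(0.11947214387922589)] [np.float64(2.4239408165192384), np.float64(-87.46225502981969), np.float64(-177.4283179187229), np.float64(92.53687998518666)]
hook [[0.4556 0.3492 0.042 ]
 [0.4559 0.2605 0.042 ]
 [0.4279 0.2602 0.042 ]
 [0.4276 0.3485 0.042 ]] [0.4417 0.3046 0.042 ]
rodend [[0.444  0.1961 0.038 ]
 [0.4436 0.2605 0.038 ]]
```

```bash
cat >> h.py <<'E'
def go(x,y,ztip,yaw,flip=None):
    """shift (tool mm) and turn (rad) to bring fingertips' height ztip, jaw axis at world angle yaw (mod 180)"""
    s,e,R=tool(); cur=np.degrees(np.arctan2(R[1,1],R[0,1]))
    d=(yaw-cur+90)%180-90
    if flip: d+=flip
    t=np.array([x,y,ztip+r.tip_reach]); j1=np.degrees(np.arctan2(y,x)); 
    print('shift',np.round(1000*R.T@(t-e),1),'turn',round(-np.radians(d),3),'j6end',round(j1-(cur+d),1),'cur yaw',round(cur,2),'F',np.round(s['force'],1),'t',s['t'])
E
python3 - <<'E'
from h import *
go(.677,-.2368,.16,-7.1)
go(.677,-.2368,.105,-7.1)
E
```

```text
shift [ 573.4 -119.1   71.1] turn -1.139 j6end -12.2 cur yaw -72.36 F [ 0.8 -0.2 -0.8] t 0.2
shift [ 573.4 -119.   126.1] turn -1.139 j6end -12.2 cur yaw -72.36 F [ 0.8 -0.2 -0.8] t 0.2
```

>>> servo_tool(
  targets=[
    [[-1,57,-12,0,-0.16],[-1,114,-24,0,-0.33],[-1,171,-36,0,-0.5],[-1,228,-47,0,-0.66],[-1,285,-59,0,-0.83]],
  ],
)

```text
t: 0.82
eef_pos: [0.4219, -0.3804, 0.4047]
ee_rot: [[0.415, 0.91, -0.0], [0.91, -0.415, -0.0], [-0.0, -0.0, -1.0]]
force: [0.8, -0.1, -0.2]
finger_gap: 0.0854
```

```bash
python3 -c "
from h import *
go(.677,-.2368,.16,-7.1)"
```

```text
shift [236.5 172.6  71.2] turn -0.304 j6end -12.2 cur yaw -24.5 F [ 0.8 -0.1 -0.2] t 0.825
```

>>> servo_tool(
  targets=[
    [[-1,48,35,5,-0.08],[-1,96,70,15,-0.15],[-1,144,105,30,-0.22],[-1,192,140,50,-0.304],[-1,236.5,172.6,71,-0.304]],
  ],
)

```text
t: 1.45
eef_pos: [0.6779, -0.238, 0.3329]
ee_rot: [[0.127, 0.992, 0.0], [0.992, -0.127, -0.0], [-0.0, 0.0, -1.0]]
force: [-0.5, -0.3, 0.4]
finger_gap: 0.0857
```

```bash
python3 -c "
from h import *
go(.677,-.2368,.105,-7.1)
for n in('side','top'):
    c=capture(n);m=masks(c)
    e=tool()[1]; print(n,proj(c,[.677,-.2368,.131]),proj(c,[e[0],e[1],e[2]-.17]))
    f=c['frame']; u,v=map(int,proj(c,[.66,-.22,.11])); cv2.imwrite(f'pics/{n}1.png',cv2.resize(f[max(0,v-70):v+60,u-65:u+65],None,fx=4,fy=4,interpolation=cv2.INTER_CUBIC))
a=[cv2.imread(f'pics/{n}1.png') for n in('side','top')]; h=min(x.shape[0] for x in a); cv2.imwrite('pics/both1.png',cv2.resize(np.hstack([x[:h] for x in a]),None,fx=.75,fy=.75))
"
```

```text
shift [ 1.1 -1.1 54.5] turn -0.004 j6end -12.2 cur yaw -7.31 F [-0.5 -0.3  0.4] t 1.45
side (np.float64(245.22449055125864), np.float64(126.65878235889146)) (np.float64(243.66222025815497), np.float64(119.58697185071313))
top (np.float64(393.6010226724418), np.float64(135.73423642991028)) (np.float64(397.31134072121193), np.float64(131.27120176083855))
```

View pics/both1.png

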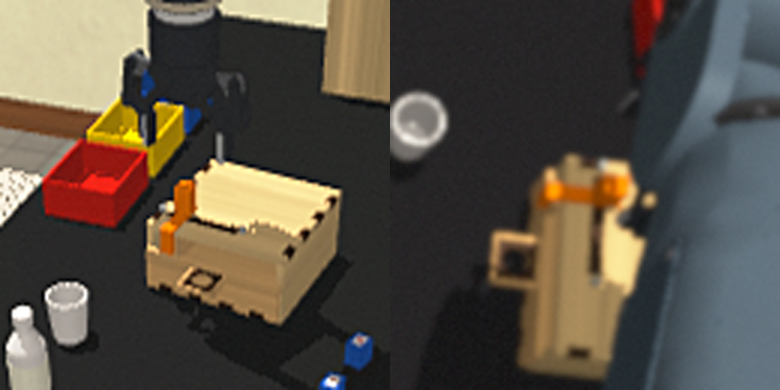

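The side crop shows the open fingers straddling the orange grip (fingers at x 150 and 220, grip at 185), so I descend.

>>> servo_tool(
  targets=[
    [[-1,1,-1,30,-0.004],[-1,1,-1,54,-0.004],[1,1,-1,54,-0.004],[1,1,-1,54,-0.004],[1,1,-1,54,-0.004]],
  ],
)

```text
t: 2.17
eef_pos: [0.6756, -0.2384, 0.2812]
ee_rot: [[0.125, 0.992, 0.002], [0.992, -0.125, -0.001], [-0.001, 0.002, -1.0]]
force: [-0.0, 0.6, -0.1]
finger_gap: 0.032
```

>>> servo_tool(
  targets=[
    [[1,0,0,0,0],[1,0,-8,0,0],[1,0,-20,0,0],[1,0,-32,0,0],[1,0,-40,0,0]],
  ],
)

```text
t: 2.8
eef_pos: [0.6355, -0.2331, 0.2811]
ee_rot: [[0.125, 0.992, 0.003], [0.992, -0.125, -0.001], [-0.0, 0.003, -1.0]]
force: [2.9, 0.8, 5.3]
finger_gap: 0.0189
```

>>> servo_tool(
  targets=[
    [[1,0,-4,0,0],[1,0,-6,0,0],[1,0,-8,0,0]],
  ],
)

```text
t: 3.18
eef_pos: [0.6295, -0.2323, 0.2813]
ee_rot: [[0.125, 0.992, 0.011], [0.992, -0.125, -0.003], [-0.001, 0.011, -1.0]]
force: [26.6, -2.8, -9.0]
finger_gap: 0.0189
```

Contact with the stop is felt (26 N). I relieve the load, open, rise and head for the hook.

>>> servo_tool(
  targets=[
    [[1,0,2,0,0],[1,0,3,0,0],[-0.2,0,3,0,0],[-0.2,0,3,0,0]],
  ],
)

```text
t: 3.68
eef_pos: [0.6304, -0.2325, 0.2795]
ee_rot: [[0.125, 0.992, -0.001], [0.992, -0.125, 0.0], [0.0, -0.001, -1.0]]
force: [-0.1, 0.6, 0.3]
finger_gap: 0.0513
```

>>> servo_tool(
  targets=[
    [[-0.2,0,0,-50,0],[-0.6,0,0,-100,0],[-1,50,-30,-100,0],[-1,100,-60,-100,0],[-1,150,-90,-100,0]],
  ],
)

```text
t: 4.3
eef_pos: [0.5589, -0.0711, 0.3796]
ee_rot: [[0.125, 0.992, -0.0], [0.992, -0.125, 0.0], [0.0, -0.0, -1.0]]
force: [1.0, 0.5, 0.3]
finger_gap: 0.0853
```

```bash
python3 - <<'E'
from h import *
go(.442,.303,.08,0.3)
c=capture('side'); f=c['frame']; cv2.imwrite('pics/s2.png',cv2.resize(f[100:310,150:400],None,fx=3,fy=3,interpolation=cv2.INTER_CUBIC))
for l in (0,.045,.05): print(l,proj(c,[.677-.992*l,-.2368+.124*l,.131]))
for o in rects(c,masks(c)['orange'],.131,(200,100,320,180)): print(o)
E
```

```text
shift [ 356.5 -162.8  126.3] turn -0.131 j6end 34.1 cur yaw -7.19 F [1.  0.5 0.3] t 4.3
0 (np.float64(245.22449055125864), np.float64(126.65878235889146))
0.045 (np.float64(256.97656276126247), np.float64(129.65377605219038))
0.05 (np.float64(258.3000526216464), np.float64(129.99095726024365))
(66.0, array([254.1, 140.5]), array([ 618.2, -165.7], dtype=float32), array([143.8,  24.2], dtype=float32), -81.0)
```

View pics/s2.png

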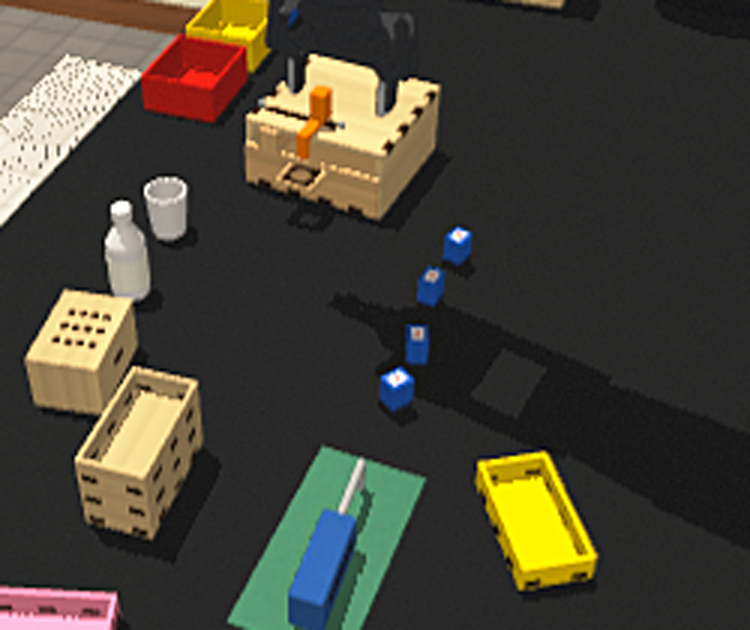

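The grip has moved to the slot's near end and the other objects look untouched. I compare the grip's pixels before and after, to be sure of the last few millimetres.

```bash
python3 - <<'E'
from h import *
c=capture('side')
def cen(f,s):
    h=cv2.cvtColor(f,cv2.COLOR_BGR2HSV); m=cv2.inRange(h,(5,170,100),(20,255,255)); m[:150]=0; m[260:]=0; m[:,:300]=0; m[:,450:]=0
    y,x=np.nonzero(m); y0=y.min(); k=(y<y0+24); ye,xe=y[k],x[k]; return len(y),xe.mean()/s,(x.mean()/s,y.mean()/s),y0/s,x.min()/s,x.max()/s
print(cen(cv2.imread('pics/side0.png'),1.5)); print(cen(cv2.resize(c['frame'],None,fx=1.5,fy=1.5,interpolation=cv2.INTER_CUBIC),1.5))
for l in (0,.045,.05): print(proj(c,[.677-.992*l,-.2368+.124*l,.125]))
E
```

```text
(466, np.float64(214.87052341597794), (np.float64(234.83834048640915), np.float64(128.75679542203147)), np.float64(101.33333333333333), np.float64(200.0), np.float64(248.0))
(463, np.float64(214.48000000000002), (np.float64(243.08135349172065), np.float64(131.0467962562995)), np.float64(101.33333333333333), np.float64(200.0), np.float64(260.0))
(np.float64(245.2434566619898), np.float64(128.19571989392898))
(np.float64(256.9604051213614), np.float64(131.2003113289128))
(np.float64(258.27988746185656), np.float64(131.5385632024175))
```

>>> servo_tool(
  targets=[
    [[-1,59,-27,0,-0.03],[-1,118,-54,0,-0.06],[-1,176,-81,0,-0.09],[-1,234,-108,0,-0.131],[-1,290,-134,0,-0.131]],
  ],
)

```text
t: 5.03
eef_pos: [0.4649, 0.2267, 0.3798]
ee_rot: [[-0.006, 1.0, 0.0], [1.0, 0.006, -0.0], [-0.0, 0.0, -1.0]]
force: [0.8, 0.1, -0.4]
finger_gap: 0.0854
```

```bash
python3 - <<'E'
from h import *
go(.442,.303,.08,0.3)
c=capture('top'); m=masks(c)
for o in rects(c,m['blue'],.042,(140,190,380,260)): print(*o)
for o in rects(c,m['white'],.038,(190,200,240,250)): print(*o)
E
```

```text
shift [ 76.5 -22.5 126.4] turn 0.001 j6end 34.1 cur yaw 0.35 F [ 0.8  0.1 -0.4] t 5.025
74.0 [179.  238.1] [435.8 310.6] [49.8 13. ] 89.5
40.0 [349.9 233.8] [ 440.7 -136. ] [32.9 28.3] 70.7
107.0 [286.6 234.1] [441.3  28.8] [31.4 27. ] -72.5
108.0 [261.4 234. ] [442.7  94.5] [31.2 27.6] 44.5
111.5 [320.8 230.1] [451.1 -60.9] [31.8 26.1] 89.2
```

```bash
python3 - <<'E'
from h import *
c=capture('side')
def cen(f):
    h=cv2.cvtColor(f,cv2.COLOR_BGR2HSV).astype(int); w=((h[...,0]>5)&(h[...,0]<20)&(h[...,1]>170)&(h[...,2]>90)); w[:, :345]=0; w[:,420:]=0; w[:150]=0; w[255:]=0
    y,x=np.nonzero(w); return len(y),x.mean()/1.5,y.mean()/1.5,x.min()/1.5,x.max()/1.5,y.min()/1.5,y.max()/1.5
a=cv2.imread('pics/side0.png'); b=cv2.resize(c['frame'],None,fx=1.5,fy=1.5,interpolation=cv2.INTER_CUBIC)
print(np.round(cen(a),2)); print(np.round(cen(b),2))
A=cv2.cvtColor(a,cv2.COLOR_BGR2HSV)
# line predicted mid of whole lock body
for l in (0,.045,.048,.05):
    p=np.mean([proj(c,[.677-.992*l+.124*d,-.2368+.124*l+.992*d,z]) for d,z in((0,.125),(0,.105),(.02,.1),(.044,.09))],0); print(l,p)
E
```

```text
[339.   241.62 135.24 230.   248.   114.67 149.33]
[ 19.   232.11 119.09 230.   240.67 114.67 136.67]
0 [243.15785048 135.40385983]
0.045 [254.83281985 138.49181366]
0.048 [255.6212295  138.70029056]
0.05 [256.14754614 138.83945927]
```

```bash
python3 - <<'E'
import cv2,numpy as np
def cen(f,s,o,roi):
    h=cv2.cvtColor(f,cv2.COLOR_BGR2HSV).astype(int); w=((h[...,0]>5)&(h[...,0]<20)&(h[...,1]>190)&(h[...,2]>90))
    y,x=np.nonzero(w); x=(x+.5)/s+o[0]; y=(y+.5)/s+o[1]; k=(x>roi[0])&(x<roi[2])&(y>roi[1])&(y<roi[3]); x,y=x[k],y[k]
    return np.round([k.sum()/s/s,x.mean(),y.mean(),x.min(),x.max(),y.min(),y.max()],2)
R=(236,120,272,155)
print(cen(cv2.imread('pics/side0.png'),1.5,(0,0),R)); print(cen(cv2.imread('pics/s2.png'),3,(150,100),R))
E
```

```text
[139.11 242.55 136.58 237.   248.33 125.   149.67]
[129.67 254.81 139.81 248.83 260.17 128.83 152.83]
```

The lock is about 47-48 mm along with the stop felt, which I take as open. I descend onto the hook.

>>> servo_tool(
  targets=[
    [[-1,40,-12,40,0],[-1,76.5,-22.5,90,0],[-1,76.5,-22.5,140,0],[-1,76.5,-22.5,180,0],[-1,76.5,-22.5,195,0]],
  ],
)

```text
t: 5.75
eef_pos: [0.4426, 0.3008, 0.1827]
ee_rot: [[-0.006, 1.0, -0.003], [1.0, 0.006, -0.002], [-0.002, -0.003, -1.0]]
force: [0.7, -0.1, -0.2]
finger_gap: 0.0856
```

>>> servo_tool(
  targets=[
    [[-1,0,0,0,0],[1,0,0,0,0],[1,0,0,0,0],[1,0,0,0,0],[1,0,0,0,0]],
  ],
)

```text
t: 6.38
eef_pos: [0.4428, 0.3018, 0.1856]
ee_rot: [[-0.006, 1.0, 0.001], [1.0, 0.006, 0.001], [0.001, 0.001, -1.0]]
force: [0.0, 0.0, 7.0]
finger_gap: 0.0291
```

>>> servo_tool(
  targets=[
    [[1,0,0,0,0],[1,0,0,-40,0],[1,0,0,-90,0],[1,0,0,-120,0],[1,0,0,-120,0]],
  ],
)

```text
t: 7.0
eef_pos: [0.4428, 0.3018, 0.3068]
ee_rot: [[-0.006, 1.0, 0.004], [1.0, 0.006, 0.002], [0.002, 0.004, -1.0]]
force: [0.5, 0.0, -1.6]
finger_gap: 0.0297
```

```bash
python3 - <<'E'
from h import *
s,e,R=tool(); print(e,s['force'],s['finger_gap'],s['t'])
f=[]
for n in('side','top'):
    c=capture(n); u,v=map(int,proj(c,[e[0],e[1]-.05,e[2]-.16])); print(n,u,v)
    v0,u0=min(max(0,v-65),254),min(max(0,u-65),382);print(u0,v0); f.append(cv2.resize(c['frame'][v0:v0+130,u0:u0+130],None,fx=3,fy=3,interpolation=cv2.INTER_CUBIC))
cv2.imwrite('pics/hook3.png',np.hstack(f))
E
```

```text
[0.44277814 0.30184206 0.30676125] [ 0.52873522  0.0454769  -1.60351885] 0.02968749321510926 7.0
side 266 237
201 172
top 194 232
129 167
```

View pics/hook3.png

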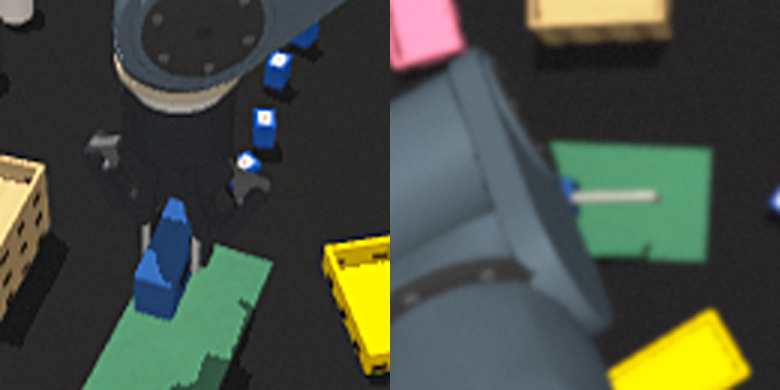

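The hook is held level: the side view shows the handle between the pads, and the top view shows the rod end at native pixel (217,232). I compute the insertion pose.

```bash
python3 - <<'E'
from h import *
c=capture('top'); e=tool()[1]
print('tip end', onz(c,217.3,232.3,.161)-e)
go(.6475,-.068,.13,-7.1)
E
```

```text
tip end [-0.00048467 -0.10473433 -0.14252351]
shift [-3.707e+02  2.031e+02  1.000e-01] turn 0.13 j6end 1.1 cur yaw 0.35 F [-0.1 -0.1 -1.8] t 7.15
```

>>> servo_tool(
  targets=[
    [[1,-50,28,0,0.02],[1,-105,58,0,0.05],[1,-160,88,0,0.08],[1,-215,118,0,0.11],[1,-265,145,0,0.13]],
  ],
)

```text
t: 7.78
eef_pos: [0.5897, 0.0354, 0.303]
ee_rot: [[0.125, 0.992, -0.002], [0.992, -0.125, 0.0], [-0.0, -0.002, -1.0]]
force: [0.3, 0.4, -1.3]
finger_gap: 0.0293
```

```bash
python3 - <<'E'
from h import *
go(.6475,-.068,.13,-7.1)
E
```

```text
shift [-95.4  70.3  -0.5] turn -0.001 j6end 1.1 cur yaw -7.18 F [ 0.3  0.4 -1.3] t 7.775
```

>>> servo_tool(
  targets=[
    [[1,-40,30,0,0],[1,-75,55,0,0],[1,-93,69,5,0],[1,-95.4,70.3,20,0],[1,-95.4,70.3,35,0]],
  ],
)

```text
t: 8.4
eef_pos: [0.6465, -0.0649, 0.2677]
ee_rot: [[0.123, 0.992, -0.002], [0.992, -0.123, 0.001], [0.0, -0.002, -1.0]]
force: [0.3, -0.4, -2.1]
finger_gap: 0.029
```

```bash
python3 - <<'E'
from h import *
s,e,R=tool(); print(e,s['force'],s['t'])
hole=[.6348,-.1713,.052]
f=[]
for n in('side','top'):
    c=capture(n); u,v=map(int,proj(c,hole)); v0,u0=v-50,u-50; print(n,u0,v0,'hole',(np.array(proj(c,hole))-[u0,v0])*4,'tip',(np.array(proj(c,e-[.0127,.1012,.1836]))-[u0,v0])*4)
    f.append(cv2.resize(c['frame'][v0:v0+100,u0:u0+100],None,fx=4,fy=4,interpolation=cv2.INTER_CUBIC))
cv2.imwrite('pics/tip4.png',np.hstack(f))
E
```

```text
[ 0.64649896 -0.06489246  0.26767108] [ 0.30576767 -0.35948007 -2.06549926] 8.4
side 200 108 hole [201.5441176  200.91530214] tip [200.4886219  172.72980615]
top 310 110 hole [200.39933993 200.73450856] tip [205.90604478 190.10695862]
```

View pics/tip4.png

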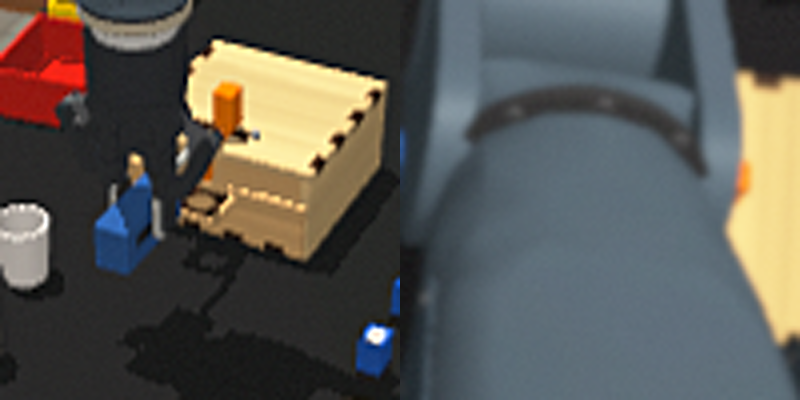

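In the side view the hole is at (205,200), matching its projection; the tip itself is hidden behind the finger. I lower gently and watch the force.

>>> servo_tool(
  targets=[
    [[1,0,0,0,0],[1,0,0,0,0]],
  ],
)

```text
t: 8.75
eef_pos: [0.6472, -0.0654, 0.2703]
ee_rot: [[0.123, 0.992, 0.001], [0.992, -0.123, -0.0], [-0.0, 0.001, -1.0]]
force: [0.0, -0.2, -1.9]
finger_gap: 0.0295
```

```bash
python3 - <<'E'
from h import *
go(.6475,-.0685,.044,-7.1)
E
```

```text
shift [-3.1  0.6 52.9] turn 0.0 j6end 1.1 cur yaw -7.07 F [ 0.  -0.2 -1.9] t 8.75
```

>>> servo_tool(
  targets=[
    [[1,-3,0.6,0,0],[1,-3,0.6,15,0],[1,-3,0.6,28,0],[1,-3,0.6,35,0],[1,-3,0.6,38,0]],
  ],
)

```text
t: 9.38
eef_pos: [0.6472, -0.0689, 0.2309]
ee_rot: [[0.124, 0.992, -0.001], [0.992, -0.124, 0.0], [0.0, -0.001, -1.0]]
force: [-0.1, -0.5, -2.4]
finger_gap: 0.0287
```

>>> servo_tool(
  targets=[
    [[1,0,0,3,0],[1,0,0,6,0],[1,0,0,9,0],[1,0,0,12,0],[1,0,0,14,0]],
  ],
)

```text
t: 10.0
eef_pos: [0.6473, -0.0689, 0.2175]
ee_rot: [[0.124, 0.992, -0.0], [0.992, -0.124, 0.0], [-0.0, -0.0, -1.0]]
force: [-0.4, -1.1, -0.7]
finger_gap: 0.0293
```

```bash
python3 - <<'E'
from h import *
go(.6475,-.0685,.044,-7.1)
s,e,R=tool(); hole=[.6348,-.1713,.052]
c=capture('side'); u,v=map(int,proj(c,hole)); v0,u0=v-50,u-60; print((np.array(proj(c,e-[.0127,.1012,.1836]))-[u0,v0])*6)
cv2.imwrite('pics/tip5.png',cv2.resize(c['frame'][v0:v0+80,u0:u0+100],None,fx=6,fy=6,interpolation=cv2.INTER_CUBIC))
E
```

```text
shift [0.4 0.2 0.1] turn -0.0 j6end 1.1 cur yaw -7.1 F [-0.4 -1.1 -0.7] t 10.0
[361.99191291 328.69054232]
```

View pics/tip5.png

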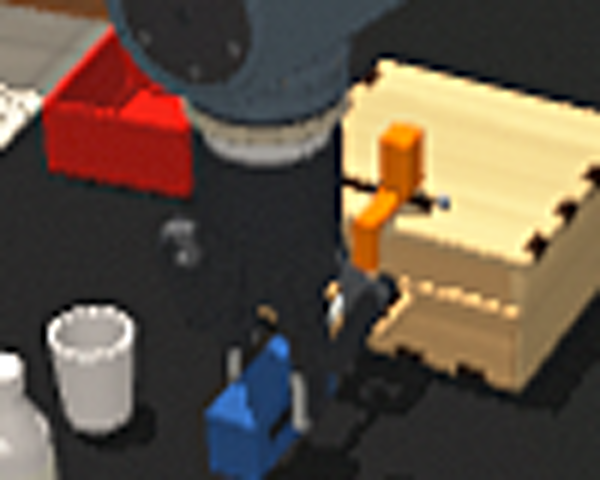

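No vertical resistance was felt, so the tip should be in the hole. I pull and look for the drag.

>>> servo_tool(
  targets=[
    [[1,5,0,0,0],[1,15,0,0,0],[1,30,0,0,0],[1,50,0,0,0],[1,70,0,0,0]],
  ],
)

```text
t: 10.68
eef_pos: [0.6562, 0.0023, 0.2178]
ee_rot: [[0.123, 0.992, 0.0], [0.992, -0.123, -0.0], [0.0, 0.0, -1.0]]
force: [0.6, -1.5, -2.2]
finger_gap: 0.0291
```

>>> servo_tool(
  targets=[
    [[1,20,0,0,0],[1,40,0,0,0],[1,58,0,0,0],[1,66,0,0,0],[1,70,0,0,0]],
  ],
)

```text
t: 11.3
eef_pos: [0.6646, 0.0704, 0.2176]
ee_rot: [[0.124, 0.992, -0.0], [0.992, -0.124, -0.0], [-0.0, -0.0, -1.0]]
force: [0.5, -2.1, -1.4]
finger_gap: 0.0295
```

>>> servo_tool(
  targets=[
    [[1,2,0,0,0],[1,4,0,0,0],[1,6,0,0,0]],
  ],
)

```text
t: 11.68
eef_pos: [0.6654, 0.0758, 0.2177]
ee_rot: [[0.124, 0.992, -0.0], [0.992, -0.124, 0.0], [-0.0, -0.0, -1.0]]
force: [0.5, -1.3, -1.8]
finger_gap: 0.0291
```

```bash
python3 - <<'E'
from h import *
s,e,R=tool(); print(e,s['force'],s['t'],s['finger_gap'])
f=[]
for n in('side','top'):
    c=capture(n); u,v=map(int,proj(c,[.65,-.06,.05])); v0,u0=v-60,u-65; f.append(cv2.resize(c['frame'][v0:v0+130,u0:u0+130],None,fx=3,fy=3,interpolation=cv2.INTER_CUBIC)); print(u0,v0)
cv2.imwrite('pics/tray6.png',np.hstack(f))
E
```

```text
[0.66536872 0.07576892 0.21765088] [ 0.4530111  -1.34482874 -1.79416059] 11.675 0.029105863007158547
169 116
253 95
```

View pics/tray6.png

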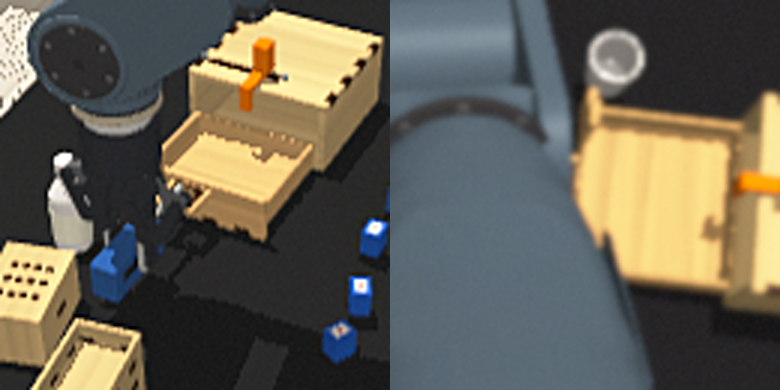

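The tray is following the hook, with the side view showing the tray well out and the glue and cup clear. I keep pulling to the stop.

>>> servo_tool(
  targets=[
    [[1,2,0,0,0],[1,4,0,0,0],[1,5,0,0,0]],
  ],
)

```text
t: 12.15
eef_pos: [0.6659, 0.0803, 0.2175]
ee_rot: [[0.123, 0.992, -0.001], [0.992, -0.123, -0.002], [-0.002, -0.0, -1.0]]
force: [0.2, -10.2, -2.6]
finger_gap: 0.029
```

>>> servo_tool(
  targets=[
    [[1,1,0,0,0],[1,2,0,0,0],[1,3,0,0,0]],
  ],
)

```text
t: 12.52
eef_pos: [0.6662, 0.0813, 0.217]
ee_rot: [[0.123, 0.992, -0.002], [0.992, -0.123, -0.005], [-0.005, -0.002, -1.0]]
force: [-1.4, -26.0, -3.6]
finger_gap: 0.0294
```

The stop is felt (26 N). I back off, lift out and go back to the mat.

>>> servo_tool(
  targets=[
    [[1,-4,0,0,0],[1,-8,0,0,0],[1,-9,0,-20,0],[1,-9,0,-50,0],[1,-9,0,-100,0]],
  ],
)

```text
t: 13.15
eef_pos: [0.6649, 0.0753, 0.3189]
ee_rot: [[0.123, 0.992, -0.002], [0.992, -0.123, 0.0], [0.0, -0.002, -1.0]]
force: [1.3, 0.4, -1.4]
finger_gap: 0.029
```

```bash
python3 - <<'E'
from h import *
go(.4428,.3018,.13,.35)
E
```

```text
shift [ 197.3 -248.3   16. ] turn -0.13 j6end 33.9 cur yaw -7.09 F [ 1.3  0.4 -1.4] t 13.15
```

>>> servo_tool(
  targets=[
    [[1,36,-45,0,-0.02],[1,73,-92,0,-0.05],[1,110,-139,0,-0.08],[1,147,-186,0,-0.11],[1,180,-228,0,-0.13]],
  ],
)

```text
t: 13.78
eef_pos: [0.4596, 0.2833, 0.3194]
ee_rot: [[-0.007, 1.0, 0.002], [1.0, 0.007, 0.001], [0.001, 0.002, -1.0]]
force: [1.0, 0.5, -1.3]
finger_gap: 0.0289
```

```bash
python3 - <<'E'
from h import *
go(.4428,.3018,.013,.35)
E
```

```text
shift [ 18.4 -16.9 133. ] turn 0.001 j6end 33.9 cur yaw 0.42 F [ 1.   0.5 -1.3] t 13.775
```

>>> servo_tool(
  targets=[
    [[1,18,-17,0,0],[1,18,-17,50,0],[1,18,-17,100,0],[1,18,-17,120,0],[1,18,-17,129,0]],
  ],
)

```text
t: 14.4
eef_pos: [0.4442, 0.3001, 0.1888]
ee_rot: [[-0.006, 1.0, 0.0], [1.0, 0.006, 0.0], [0.0, 0.0, -1.0]]
force: [-0.3, -0.6, -1.2]
finger_gap: 0.0292
```

>>> servo_tool(
  targets=[
    [[1,0,0,2,0],[1,0,0,4,0],[1,0,0,4,0]],
  ],
)

```text
t: 14.78
eef_pos: [0.4445, 0.2999, 0.1857]
ee_rot: [[-0.006, 1.0, 0.002], [1.0, 0.006, 0.001], [0.001, 0.002, -1.0]]
force: [-0.0, 0.3, 2.1]
finger_gap: 0.0292
```

>>> servo_tool(
  targets=[
    [[-0.3,0,0,0,0],[-0.3,0,0,0,0],[-0.3,0,0,0,0],[-0.3,0,0,-20,0],[-0.5,0,0,-70,0]],
  ],
)

```text
t: 15.4
eef_pos: [0.4437, 0.2994, 0.2539]
ee_rot: [[-0.006, 1.0, -0.004], [1.0, 0.006, -0.002], [-0.002, -0.004, -1.0]]
force: [-0.0, -0.5, 0.7]
finger_gap: 0.0641
```

>>> servo_tool(
  targets=[
    [[-1,0,0,-55,0],[-1,-40,-20,-100,0],[-1,-100,-40,-100,0]],
  ],
)

```text
t: 15.78
eef_pos: [0.4051, 0.2005, 0.3575]
ee_rot: [[-0.008, 1.0, 0.006], [1.0, 0.008, 0.002], [0.002, 0.006, -1.0]]
force: [1.1, -0.3, -0.2]
finger_gap: 0.0856
```

```bash
python3 - <<'E'
from h import *
s,e,R=tool(); print(e,s['force'],s['t'])
c=capture('top'); m=masks(c)
for n,k,z,roi in(('hook','blue',.042,(140,190,240,260)),('relay','blue',.03,(240,190,380,270)),('pile','wood',.084,(165,140,230,190))):
    for o in rects(c,m[k],z,roi): print(n,*o)
cv2.imwrite('pics/top7.png',cv2.resize(c['frame'][90:275,140:455],None,fx=2.5,fy=2.5,interpolation=cv2.INTER_CUBIC))
E
```

```text
[0.40508904 0.20049288 0.35750929] [ 1.07105014 -0.34850173 -0.20627601] 15.775
relay 112.5 [349.8 233.6] [ 441.3 -139.1] [33.6 28.7] 70.7
relay 107.0 [286.6 234.2] [441.9  27.9] [31.8 27.3] -72.5
relay 106.0 [261.4 234. ] [443.7  95. ] [31.3 27.7] 55.4
relay 111.0 [321. 230.] [451.8 -63. ] [32.2 26.4] 89.2
pile 1370.5 [198.3 164.3] [620.  255.7] [123.6  81.3] -88.5
```

View pics/top7.png

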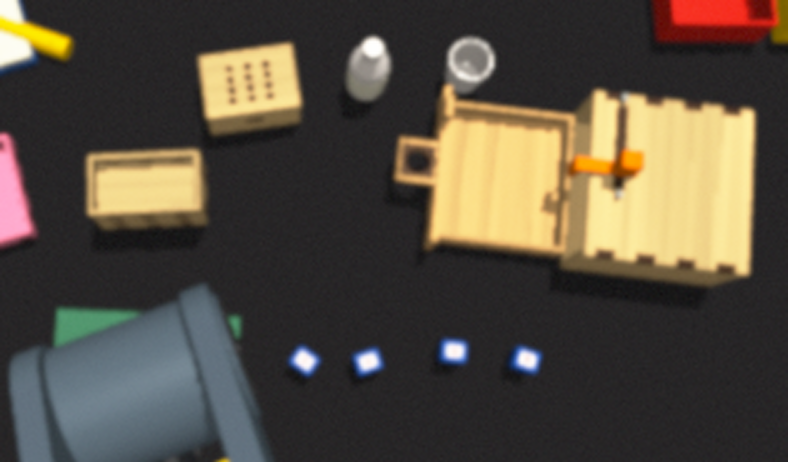

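The top view shows the tray out at its stop with the lock still open, all four relays in place at crop x = 304, 368, 453 and 526, and the pile, cup, glue and project box untouched. Next is the top box.

```bash
python3 - <<'E'
from h import *
go(.6251,.2569,.10,2.5)
c=capture('top'); O=lambda u,v,z:onz(c,140+(u-.75)/2.5,90+(v-.75)/2.5,z).round(4)
print('hole',O(418,160,.052)); print('panel top corners',O(447,95,.083),O(428,245,.058)); print('inner floor back L/R',O(570,245,.036),O(572,118,.036)); print('rear top of panel L/R',O(437,248,.058))
s=8; g=c['frame']
for x,y in((.4435,.095),(.4417,.028),(.4515,-.0625),(.441,-.1385)):
    u,v=proj(c,[x,y,.04]); u0,v0=int(u)-9,int(v)-9
    f=cv2.resize(g[v0:v0+19,u0:u0+19],None,fx=s,fy=s,interpolation=cv2.INTER_CUBIC).astype(int)
    for nm,w in (('white',f[...,2]>130),('all',f.max(2)>90)):
        k=max(cv2.findContours(w.astype(np.uint8),cv2.RETR_EXTERNAL,cv2.CHAIN_APPROX_NONE)[0],key=cv2.contourArea)[:,0]
        W=np.array([onz(c,u0+(a+.5)/s-.5,v0+(b+.5)/s-.5,.04)[:2]*1000 for a,b in k],np.float32)
        (cx,cy),(w_,h_),a=cv2.minAreaRect(W); print(nm,round(cx,1),round(cy,1),round(w_,1),round(h_,1),round(a,1))
E
```

```text
shift [ 60.  223.5  81.6] turn -0.037 j6end 19.8 cur yaw 0.38 F [ 1.6  0.5 -0.7] t 15.825
hole [ 0.6539 -0.0293  0.052 ]
panel top corners [ 0.7154 -0.0579  0.083 ] [ 0.5606 -0.0359  0.058 ]
inner floor back L/R [ 0.5628 -0.1922  0.036 ] [ 0.7044 -0.2032  0.036 ]
rear top of panel L/R [ 0.5574 -0.0452  0.058 ]
white 443.5 94.7 21.7 18.0 54.4
all 443.5 94.6 30.7 26.8 53.8
white 441.7 28.2 17.9 21.7 17.2
all 441.8 28.4 26.4 31.0 17.6
white 451.3 -62.1 21.8 17.8 79.8
all 451.2 -61.6 31.1 26.9 85.0
white 441.4 -138.5 21.1 18.4 68.9
all 441.2 -137.5 31.2 27.2 70.7
```

>>> servo_tool(
  targets=[
    [[-1,15,56,20,-0.037],[-1,30,112,40,-0.037],[-1,45,168,60,-0.037],[-1,60,223.5,81,-0.037],[-1,60,223.5,81,-0.037]],
  ],
)

```text
t: 16.5
eef_pos: [0.6301, 0.2626, 0.2696]
ee_rot: [[-0.042, 0.999, -0.004], [0.999, 0.042, -0.001], [-0.001, -0.004, -1.0]]
force: [-1.0, -0.6, 0.4]
finger_gap: 0.0855
```

```bash
python3 - <<'E'
from h import *
go(.6251,.2569,.063,2.5)
e=tool()[1]; c=capture('side'); u,v=map(int,proj(c,[.6251,.2569,.09])); v0,u0=v-60,u-65; 
cv2.imwrite('pics/box8.png',cv2.resize(c['frame'][v0:v0+130,u0:u0+130],None,fx=4,fy=4,interpolation=cv2.INTER_CUBIC))
E
```

```text
shift [-5.4 -5.2 33.2] turn -0.001 j6end 19.8 cur yaw 2.43 F [-1.  -0.6  0.4] t 16.5
```

View pics/box8.png

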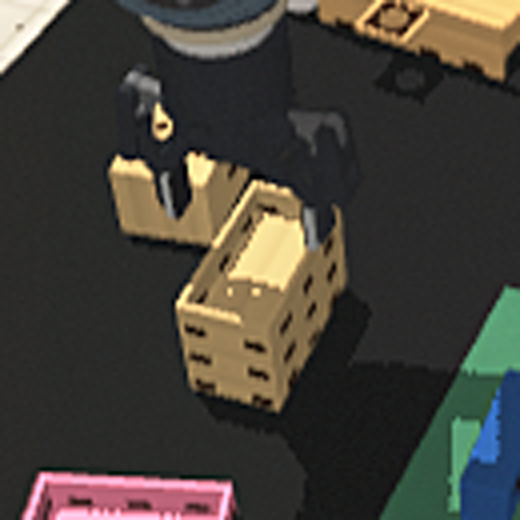

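The fingers straddle the pile, needing about 5 mm of correction in x and y (already computed). I descend, grip and lift.

>>> servo_tool(
  targets=[
    [[-1,-5.4,-5.2,0,0],[-1,-5.4,-5.2,0,0],[-1,-5.4,-5.2,15,0],[-1,-5.4,-5.2,28,0],[-1,-5.4,-5.2,33,0]],
  ],
)

```text
t: 17.18
eef_pos: [0.623, 0.2565, 0.2391]
ee_rot: [[-0.043, 0.999, -0.002], [0.999, 0.043, -0.001], [-0.001, -0.002, -1.0]]
force: [-1.6, -0.2, -0.4]
finger_gap: 0.0853
```

>>> servo_tool(
  targets=[
    [[0,0,0,0,0],[1,0,0,0,0],[1,0,0,0,0],[1,0,0,0,0]],
  ],
)

```text
t: 17.68
eef_pos: [0.6235, 0.2566, 0.2412]
ee_rot: [[-0.043, 0.999, 0.001], [0.999, 0.043, 0.0], [0.0, 0.001, -1.0]]
force: [0.2, -0.7, 4.0]
finger_gap: 0.0602
```

>>> servo_tool(
  targets=[
    [[1,0,0,-8,0],[1,0,0,-20,0],[1,0,0,-50,0],[1,0,0,-80,0],[1,0,0,-80,0]],
  ],
)

```text
t: 18.3
eef_pos: [0.6237, 0.2567, 0.3237]
ee_rot: [[-0.043, 0.999, 0.005], [0.999, 0.043, 0.002], [0.001, 0.005, -1.0]]
force: [0.2, -0.0, -1.1]
finger_gap: 0.0601
```

```bash
python3 - <<'E'
from h import *
s,e,R=tool(); print(s['force'])
go(.6424,-.1205,.14,-7.1)
c=capture('side'); u,v=map(int,proj(c,[.6251,.2569,.11])); v0,u0=v-65,u-65; 
cv2.imwrite('pics/box9.png',cv2.resize(c['frame'][v0:v0+130,u0:u0+130],None,fx=4,fy=4,interpolation=cv2.INTER_CUBIC))
E
```

```text
[ 0.18609858 -0.01752432 -1.07213028]
shift [-377.7    2.4    9.8] turn 0.167 j6end -3.5 cur yaw 2.47 F [ 0.2 -0.  -1.1] t 18.3
```

View pics/box9.png

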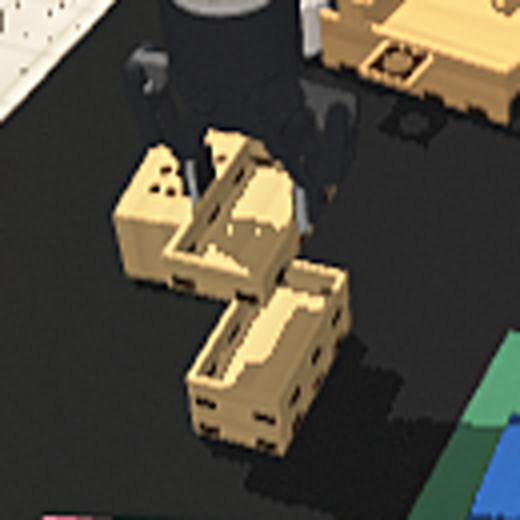

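The top box is held alone and level; the other two remain. Carrying it to the tray.

>>> servo_tool(
  targets=[
    [[1,-55,0,0,0.02],[1,-110,1,0,0.05],[1,-165,1,0,0.09],[1,-220,1.5,0,0.13],[1,-275,2,0,0.167]],
  ],
)

```text
t: 18.98
eef_pos: [0.6368, -0.0199, 0.3193]
ee_rot: [[0.125, 0.992, -0.002], [0.992, -0.125, 0.0], [-0.0, -0.002, -1.0]]
force: [-0.3, 0.4, -0.8]
finger_gap: 0.0603
```

>>> servo_tool(
  targets=[
    [[1,0,0,0,0],[1,0,0,0,0]],
  ],
)

```text
t: 19.23
eef_pos: [0.6369, -0.018, 0.3196]
ee_rot: [[0.124, 0.992, -0.002], [0.992, -0.124, 0.0], [0.0, -0.002, -1.0]]
force: [0.6, 0.3, -1.4]
finger_gap: 0.0605
```

```bash
python3 - <<'E'
from h import *
go(.6424,-.1205,.0285,-7.1)
E
```

```text
shift [-101.1   18.3  117.7] turn -0.0 j6end -3.5 cur yaw -7.12 F [ 0.6  0.3 -1.4] t 19.225
```

>>> servo_tool(
  targets=[
    [[1,-50,9,0,0],[1,-101,18.3,0,0],[1,-101,18.3,20,0],[1,-101,18.3,55,0],[1,-101,18.3,90,0]],
  ],
)

```text
t: 19.85
eef_pos: [0.6427, -0.1187, 0.2289]
ee_rot: [[0.122, 0.993, -0.001], [0.993, -0.122, 0.001], [0.0, -0.001, -1.0]]
force: [0.6, -0.8, -1.1]
finger_gap: 0.0603
```

>>> servo_tool(
  targets=[
    [[1,0,0,8,0],[1,0,0,16,0],[1,0,0,22,0],[1,0,0,26,0],[1,0,0,27,0]],
  ],
)

```text
t: 20.48
eef_pos: [0.6429, -0.1206, 0.2039]
ee_rot: [[0.124, 0.992, 0.0], [0.992, -0.124, -0.0], [-0.0, 0.0, -1.0]]
force: [-0.3, 0.0, -0.9]
finger_gap: 0.0604
```

>>> servo_tool(
  targets=[
    [[1,0,0,1.5,0],[1,0,0,3,0],[1,0,0,3,0]],
  ],
)

```text
t: 20.85
eef_pos: [0.643, -0.1207, 0.2012]
ee_rot: [[0.124, 0.992, 0.0], [0.992, -0.124, -0.0], [-0.0, 0.0, -1.0]]
force: [-1.9, 0.8, 4.3]
finger_gap: 0.06
```

Contact (4 N up). I release, rise and head for the nearest relay.

>>> servo_tool(
  targets=[
    [[0,0,0,0,0],[-0.8,0,0,0,0],[-0.8,0,0,0,0],[-0.8,0,0,-10,0],[-0.8,0,0,-50,0]],
  ],
)

```text
t: 21.48
eef_pos: [0.6423, -0.1205, 0.2497]
ee_rot: [[0.124, 0.992, -0.004], [0.992, -0.124, 0.001], [0.001, -0.004, -1.0]]
force: [-0.0, 1.1, 0.9]
finger_gap: 0.0774
```

>>> servo_tool(
  targets=[
    [[-0.8,0,0,-60,0],[-0.6,0,-60,-80,0],[-0.6,50,-115,-80,0],[-0.6,100,-165,-80,0],[-0.6,150,-200,-80,0]],
  ],
)

```text
t: 22.1
eef_pos: [0.4709, 0.0378, 0.3315]
ee_rot: [[0.125, 0.992, 0.001], [0.992, -0.125, 0.0], [0.0, 0.001, -1.0]]
force: [0.6, 0.5, 0.3]
finger_gap: 0.0681
```

```bash
cat > rel.py <<'E'
from h import *
def relays(c,pts,s=8):
    g=c['frame']
    for x,y in pts:
        u,v=proj(c,[x,y,.04]); u0,v0=int(u)-12,int(v)-12
        f=cv2.resize(g[v0:v0+25,u0:u0+25],None,fx=s,fy=s,interpolation=cv2.INTER_CUBIC).astype(int)
        w=(f[...,2]>130); k=cv2.findContours(w.astype(np.uint8),cv2.RETR_EXTERNAL,cv2.CHAIN_APPROX_NONE)[0]
        if not k: print('none',x,y); continue
        k=max(k,key=cv2.contourArea)[:,0]
        W=np.array([onz(c,u0+(a+.5)/s-.5,v0+(b+.5)/s-.5,.04)[:2]*1000 for a,b in k],np.float32)
        (cx,cy),(w_,h_),a=cv2.minAreaRect(W); print('relay',round(cx,1),round(cy,1),round(w_,1),round(h_,1),'long axis',round(a if w_>h_ else a+90,1))
E
python3 - <<'E'
from rel import *
c=capture('top'); relays(c,((.4435,.095),(.4417,.028),(.4515,-.0625),(.441,-.1385)))
k=c['frame'][90:275,140:455]
cv2.imwrite('pics/top10.png',cv2.resize(k,None,fx=2.5,fy=2.5,interpolation=cv2.INTER_CUBIC))
go(.4435,.0947,.1,54.4)
E
```

```text
relay 445.3 99.2 13.7 18.2 long axis 179.2
none 0.4417 0.028
relay 446.0 -63.2 6.6 3.6 long axis 89.2
none 0.441 -0.1385
shift [ 49.2 -30.5  57.7] turn -1.072 j6end -42.3 cur yaw -7.04 F [ 0.5  3.6 -0.7] t 22.15
```

View pics/top10.png

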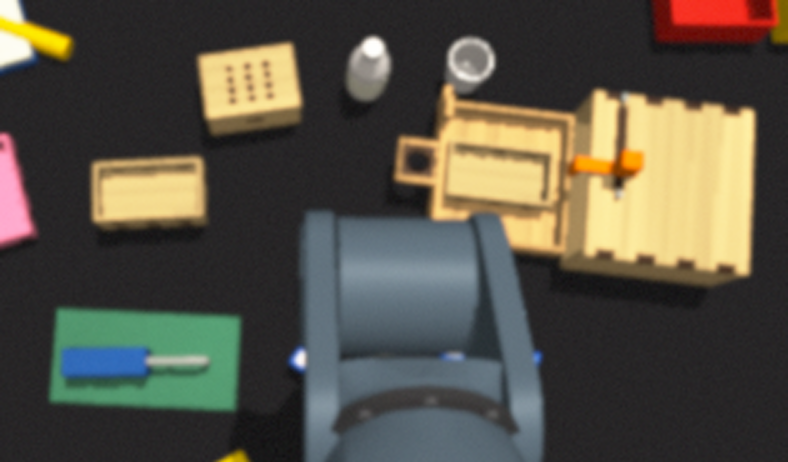

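The box is down in the tray (crop centre (498,175)), the hook is on its mat, and the lock and neighbours are unchanged. The arm hides the relays at the moment, so I use their earlier measured poses, starting with relay A.

>>> servo_tool(
  targets=[
    [[-0.3,12,-8,0,-0.18],[-0.3,25,-15,10,-0.36],[-0.3,37,-23,20,-0.54],[-0.3,49,-30.5,40,-0.72],[-0.3,49,-30.5,57,-0.9]],
  ],
)

```text
t: 22.78
eef_pos: [0.448, 0.0898, 0.2737]
ee_rot: [[-0.705, 0.709, 0.001], [0.709, 0.705, 0.0], [-0.0, 0.001, -1.0]]
force: [0.5, -0.1, -0.1]
finger_gap: 0.0555
```

>>> servo_tool(
  targets=[
    [[-0.3,0,0,0,-0.172],[-0.3,0,0,0,-0.172]],
  ],
)

```text
t: 23.02
eef_pos: [0.4484, 0.0892, 0.2741]
ee_rot: [[-0.812, 0.584, 0.001], [0.584, 0.812, 0.0], [-0.0, 0.0, -1.0]]
force: [-0.4, 0.8, 0.5]
finger_gap: 0.0555
```

```bash
python3 - <<'E'
from h import *
go(.4435,.0947,.025,54.4)
c=capture('side'); e=tool()[1]; f=c['frame']
h=cv2.cvtColor(f,cv2.COLOR_BGR2HSV); u,v=proj(c,[.4435,.0947,.03]); print(u,v)
m=masks(c)['blue']
for o in rects(c,m,.02,(230,160,320,250)): print(*o)
for p in((.4435,.0947,.02),(.4417,.028,.02),(.4515,-.0622,.02),(.4413,-.138,.02)): print(proj(c,p))
E
```

```text
shift [ 7.3  1.6 75.7] turn -0.003 j6end -42.3 cur yaw 54.25 F [-0.4  0.8  0.5] t 23.025
282.4902416904514 228.24073119275445
118.0 [281.9 228.9] [447.8  88.1] [56.8 31.2] -74.5
89.0 [288.5 214.1] [444.8  22.9] [57.7 21.1] -74.3
(np.float64(282.30514376796776), np.float64(230.75374657688144))
(np.float64(289.1312265152333), np.float64(215.6773900141615))
(np.float64(293.6776376634385), np.float64(196.40047517366875))
(np.float64(302.5963290421726), np.float64(183.00423269908677))
```

>>> servo_tool(
  targets=[
    [[-0.3,7.3,1.6,0,0],[-0.3,7.3,1.6,20,0],[-0.3,7.3,1.6,50,0],[-0.3,7.3,1.6,72,0],[-0.3,7.3,1.6,76,0]],
  ],
)

```text
t: 23.7
eef_pos: [0.4428, 0.0949, 0.197]
ee_rot: [[-0.811, 0.585, -0.002], [0.585, 0.811, -0.0], [0.001, -0.001, -1.0]]
force: [-0.7, 0.8, 0.6]
finger_gap: 0.0558
```

>>> servo_tool(
  targets=[
    [[0.2,0,0,0,0],[1,0,0,0,0],[1,0,0,0,0],[1,0,0,0,0]],
  ],
)

```text
t: 24.2
eef_pos: [0.4436, 0.0948, 0.1987]
ee_rot: [[-0.812, 0.584, 0.002], [0.584, 0.812, 0.0], [-0.001, 0.001, -1.0]]
force: [-0.8, 0.3, 6.4]
finger_gap: 0.0225
```

>>> servo_tool(
  targets=[
    [[1,0,0,-20,0],[1,0,0,-60,0.1],[1,0,0,-100,0.25],[1,0,0,-110,0.43],[1,0,0,-110,0.6]],
  ],
)

```text
t: 24.82
eef_pos: [0.4434, 0.0947, 0.3094]
ee_rot: [[-0.335, 0.942, 0.003], [0.942, 0.335, 0.0], [-0.001, 0.003, -1.0]]
force: [-0.3, 0.8, -0.0]
finger_gap: 0.0222
```

```bash
cat >> h.py <<'E'
B0=np.array([.643,-.1207]); AX=np.array([.124,.992])
def slot(s,ztip=.13): p=B0+s/1000*AX; go(p[0],p[1],ztip,-7.1)
E
python3 - <<'E'
from h import *
s,e,R=tool(); print(e,s['finger_gap'])
slot(36.6)
E
```

```text
[0.44337017 0.09472502 0.30937477] 0.02224888523381799
shift [-237.2  132.3    6.6] turn 0.466 j6end -0.3 cur yaw 19.59 F [-0.3  0.8 -0. ] t 24.825
```

```bash
python3 -c "
from h import *
slot(-38.6)"
```

```text
shift [-304.4   98.5    6.5] turn 0.466 j6end -6.9 cur yaw 19.59 F [-0.3  0.8 -0. ] t 24.825
```

>>> servo_tool(
  targets=[
    [[1,-56,18,0,0.1],[1,-112,36,0,0.2],[1,-168,54,0,0.3],[1,-224,72,0,0.4],[1,-275,89,0,0.466]],
  ],
)

```text
t: 25.45
eef_pos: [0.6216, -0.1353, 0.3084]
ee_rot: [[0.121, 0.993, 0.001], [0.993, -0.121, -0.0], [-0.0, 0.001, -1.0]]
force: [-0.1, 0.7, 0.1]
finger_gap: 0.0223
```

>>> servo_tool(
  targets=[
    [[1,0,0,0,0],[1,0,0,0,0]],
  ],
)

```text
t: 25.7
eef_pos: [0.6203, -0.1331, 0.3078]
ee_rot: [[0.118, 0.993, -0.0], [0.993, -0.118, 0.0], [0.0, -0.001, -1.0]]
force: [-0.4, 0.5, -1.4]
finger_gap: 0.0222
```

```bash
python3 -c "
from h import *
slot(-38.6,.0485)"
```

```text
shift [-23.6  20.9  85.8] turn 0.006 j6end -6.9 cur yaw -6.75 F [-0.4  0.5 -1.4] t 25.7
```

>>> servo_tool(
  targets=[
    [[1,-23.6,20.9,0,0.006],[1,-23.6,20.9,20,0.006],[1,-23.6,20.9,50,0.006],[1,-23.6,20.9,72,0.006],[1,-23.6,20.9,81,0.006]],
  ],
)

```text
t: 26.32
eef_pos: [0.6378, -0.158, 0.225]
ee_rot: [[0.122, 0.992, -0.003], [0.992, -0.122, 0.001], [0.001, -0.003, -1.0]]
force: [0.2, -0.2, 0.0]
finger_gap: 0.0223
```

>>> servo_tool(
  targets=[
    [[1,0,0,2,0],[1,0,0,4,0],[1,0,0,4,0]],
  ],
)

```text
t: 26.7
eef_pos: [0.6388, -0.1593, 0.2233]
ee_rot: [[0.124, 0.992, 0.001], [0.992, -0.124, -0.0], [-0.0, 0.001, -1.0]]
force: [0.4, 0.3, -0.3]
finger_gap: 0.0224
```

>>> servo_tool(
  targets=[
    [[1,0,0,1.5,0],[1,0,0,2.5,0],[0,0,0,2.5,0],[0,0,0,2.5,0],[0,0,0,2.5,0]],
  ],
)

```text
t: 27.32
eef_pos: [0.6387, -0.1594, 0.2201]
ee_rot: [[0.124, 0.992, -0.0], [0.992, -0.124, 0.0], [0.0, -0.0, -1.0]]
force: [-0.3, 0.6, 0.2]
finger_gap: 0.0426
```

>>> servo_tool(
  targets=[
    [[0,0,0,-20,0],[-0.3,0,0,-75,0],[-0.3,55,0,-80,0.1],[-0.3,105,-40,-80,0.2],[-0.3,140,-90,-80,0.35]],
  ],
)

```text
t: 27.95
eef_pos: [0.566, -0.0075, 0.3016]
ee_rot: [[0.46, 0.888, 0.002], [0.888, -0.46, -0.0], [0.001, 0.002, -1.0]]
force: [0.1, -0.4, -0.0]
finger_gap: 0.0555
```

```bash
python3 - <<'E'
from rel import *
c=capture('top'); relays(c,((.4417,.028),(.4515,-.0622),(.441,-.138)))
go(.4417,.0282,.1,107.2); go(.4415,-.138,.1,69.5); go(.4513,-.062,.1,-8)
m=masks(c); 
for o in rects(c,m['blue'],.03,(240,130,400,260)): print(*o)
E
```

```text
relay 441.4 30.9 9.7 9.7 long axis 25.5
none 0.4515 -0.0622
none 0.441 -0.138
shift [ -27.  -119.9   27.5] turn 0.785 j6end 76.5 cur yaw -27.81 F [ 1.4  4.4 -0.2] t 28.0
shift [-174.1  -42.5   27.2] turn 1.443 j6end 93.1 cur yaw -27.81 F [ 1.4  4.4 -0.2] t 28.0
shift [-102.3  -69.3   27.3] turn -0.346 j6end 0.2 cur yaw -27.81 F [ 1.4  4.4 -0.2] t 28.0
```

>>> servo_tool(
  targets=[
    [[-0.3,-6,-30,0,0.17],[-0.3,-13,-60,0,0.34],[-0.3,-20,-90,5,0.51],[-0.3,-27,-120,15,0.67],[-0.3,-27,-120,27,0.785]],
  ],
)

```text
t: 28.62
eef_pos: [0.4464, 0.0218, 0.2742]
ee_rot: [[0.953, 0.303, 0.001], [0.303, -0.953, -0.0], [0.001, 0.0, -1.0]]
force: [1.1, -0.6, 0.1]
finger_gap: 0.0555
```

>>> servo_tool(
  targets=[
    [[-0.3,0,0,0,0],[-0.3,0,0,0,0]],
  ],
)

```text
t: 28.88
eef_pos: [0.4481, 0.0213, 0.2741]
ee_rot: [[0.951, 0.309, 0.001], [0.309, -0.951, -0.0], [0.001, 0.001, -1.0]]
force: [-0.4, -0.2, 0.4]
finger_gap: 0.0557
```

```bash
python3 - <<'E'
from h import *
go(.4417,.0282,.025,107.2)
c=capture('side'); m=masks(c)['blue']
for o in rects(c,m,.02,(170,130,330,250)): print(*o[:2])
for p in((.4435,.0947,.02),(.4417,.028,.02),(.4515,-.0622,.02),(.4413,-.138,.02),(.6388,-.1594,.052)): print(np.round(proj(c,p),1))
E
```

```text
shift [-4.1 -8.5 75.7] turn 0.014 j6end 76.5 cur yaw -71.99 F [-0.4 -0.2  0.4] t 28.875
89.0 [288.5 214.1]
23.5 [295.2 196.1]
85.0 [302.1 181.2]
47.5 [247.5 161.2]
[282.3 230.8]
[289.1 215.7]
[293.7 196.4]
[302.6 183. ]
[248.1 159.9]
```

Side view blobs: relay A is in the box at (247.5,161), and B, C and D are where expected. I pick B.

>>> servo_tool(
  targets=[
    [[-0.3,-4,-8.5,0,0.014],[-0.3,-4,-8.5,20,0.014],[-0.3,-4,-8.5,50,0.014],[-0.3,-4,-8.5,72,0.014],[-0.3,-4,-8.5,76,0.014]],
  ],
)

```text
t: 29.55
eef_pos: [0.4408, 0.0286, 0.1964]
ee_rot: [[0.956, 0.294, -0.002], [0.294, -0.956, 0.0], [-0.002, -0.001, -1.0]]
force: [-0.8, 0.3, 0.0]
finger_gap: 0.0556
```

>>> servo_tool(
  targets=[
    [[0.2,0,0,0,0],[1,0,0,0,0],[1,0,0,0,0],[1,0,0,0,0]],
  ],
)

```text
t: 30.05
eef_pos: [0.4415, 0.0284, 0.1982]
ee_rot: [[0.956, 0.293, 0.002], [0.293, -0.956, 0.0], [0.001, 0.0, -1.0]]
force: [-1.7, 0.5, 7.0]
finger_gap: 0.0228
```

>>> servo_tool(
  targets=[
    [[1,0,0,-20,0],[1,0,0,-60,-0.1],[1,0,0,-100,-0.25],[1,0,0,-110,-0.43],[1,0,0,-110,-0.6]],
  ],
)

```text
t: 30.68
eef_pos: [0.4413, 0.0283, 0.3089]
ee_rot: [[0.619, 0.786, 0.003], [0.786, -0.619, -0.0], [0.002, 0.003, -1.0]]
force: [-0.1, 0.8, -0.2]
finger_gap: 0.0224
```

```bash
python3 - <<'E'
from h import *
slot(-14.2)
E
```

```text
shift [ -4.4 258.    6.1] turn -0.543 j6end -4.8 cur yaw -38.23 F [-0.1  0.8 -0.2] t 30.675
```

>>> servo_tool(
  targets=[
    [[1,-1,50,0,-0.15],[1,-2,100,0,-0.3],[1,-3,150,0,-0.42],[1,-4,200,0,-0.54],[1,-4,245,0,-0.54]],
  ],
)

```text
t: 31.3
eef_pos: [0.6313, -0.1288, 0.3079]
ee_rot: [[0.131, 0.991, 0.001], [0.991, -0.131, -0.0], [-0.0, 0.001, -1.0]]
force: [0.8, 0.0, -0.8]
finger_gap: 0.0226
```

>>> servo_tool(
  targets=[
    [[1,0,0,0,0],[1,0,0,0,0]],
  ],
)

```text
t: 31.55
eef_pos: [0.6298, -0.1272, 0.3073]
ee_rot: [[0.133, 0.991, -0.001], [0.991, -0.133, 0.0], [0.0, -0.001, -1.0]]
force: [0.1, -0.9, -0.8]
finger_gap: 0.0223
```

```bash
python3 -c "
from h import *
slot(-14.2,.0475)"
```

```text
shift [-6.  12.4 86.3] turn -0.009 j6end -4.8 cur yaw -7.63 F [ 0.1 -0.9 -0.8] t 31.55
```

>>> servo_tool(
  targets=[
    [[1,-6,12.4,0,-0.009],[1,-6,12.4,20,-0.009],[1,-6,12.4,50,-0.009],[1,-6,12.4,75,-0.009],[1,-6,12.4,84,-0.009]],
  ],
)

```text
t: 32.17
eef_pos: [0.6406, -0.1343, 0.2208]
ee_rot: [[0.123, 0.992, -0.004], [0.992, -0.123, 0.001], [0.001, -0.004, -1.0]]
force: [-0.5, 0.5, -0.7]
finger_gap: 0.0227
```

>>> servo_tool(
  targets=[
    [[1,0,0,1.5,0],[1,0,0,3,0],[1,0,0,3,0]],
  ],
)

```text
t: 32.55
eef_pos: [0.6419, -0.1351, 0.2208]
ee_rot: [[0.124, 0.992, 0.001], [0.992, -0.124, -0.0], [-0.0, 0.001, -1.0]]
force: [0.5, -0.3, -0.1]
finger_gap: 0.0223
```

>>> servo_tool(
  targets=[
    [[0,0,0,0,0],[0,0,0,0,0],[0,0,0,0,0]],
  ],
)

```text
t: 32.92
eef_pos: [0.6418, -0.1351, 0.2203]
ee_rot: [[0.124, 0.992, 0.0], [0.992, -0.124, -0.0], [-0.0, 0.0, -1.0]]
force: [0.3, -0.2, -0.2]
finger_gap: 0.0427
```

>>> servo_tool(
  targets=[
    [[0,0,0,-20,0],[-0.3,0,0,-75,0],[-0.3,20,-50,-80,0],[-0.3,20,-110,-80,0],[-0.3,15,-160,-80,0]],
  ],
)

```text
t: 33.55
eef_pos: [0.483, -0.0998, 0.3016]
ee_rot: [[0.123, 0.992, 0.001], [0.992, -0.123, -0.0], [-0.0, 0.002, -1.0]]
force: [0.6, -0.0, 0.1]
finger_gap: 0.0555
```

```bash
python3 - <<'E'
from h import *
go(.4513,-.062,.1,-8)
c=capture('side'); m=masks(c)['blue']
for o in rects(c,m,.02,(170,130,330,250),8): print(*o[:2])
for p in((.4515,-.0622,.02),(.4413,-.138,.02)): print(np.round(proj(c,p),1))
E
```

```text
shift [ 33.7 -36.2  28.1] turn 0.016 j6end 0.2 cur yaw -7.06 F [ 0.6 -0.   0.1] t 33.55
82.0 [293.1 195. ]
85.0 [302.1 181.2]
99.0 [246.  163.4]
[293.7 196.4]
[302.6 183. ]
```

>>> servo_tool(
  targets=[
    [[-0.3,17,-18,0,0],[-0.3,33,-36,0,0],[-0.3,33.7,-36.2,15,0],[-0.3,33.7,-36.2,28,0],[-0.3,33.7,-36.2,28,0]],
  ],
)

```text
t: 34.22
eef_pos: [0.4534, -0.0629, 0.2711]
ee_rot: [[0.124, 0.992, -0.002], [0.992, -0.124, 0.0], [0.0, -0.002, -1.0]]
force: [-0.4, 0.9, -0.3]
finger_gap: 0.0552
```

```bash
python3 -c "
from h import *
go(.4513,-.062,.025,-8)"
```

```text
shift [ 0.7 -2.  72.7] turn 0.015 j6end 0.2 cur yaw -7.13 F [-0.4  0.9 -0.3] t 34.225
```

>>> servo_tool(
  targets=[
    [[-0.3,0,-1,20,0],[-0.3,0,-1,50,0],[-0.3,0,-1,70,0],[-0.3,0,-1,74,0],[-0.3,0,-1,74,0]],
  ],
)

```text
t: 34.85
eef_pos: [0.4525, -0.0626, 0.1985]
ee_rot: [[0.124, 0.992, 0.0], [0.992, -0.124, -0.0], [-0.0, 0.0, -1.0]]
force: [-0.7, 0.1, -0.3]
finger_gap: 0.0555
```

>>> servo_tool(
  targets=[
    [[0.2,0,0,0,0],[1,0,0,0,0],[1,0,0,0,0],[1,0,0,0,0]],
  ],
)

```text
t: 35.35
eef_pos: [0.4523, -0.0625, 0.1989]
ee_rot: [[0.124, 0.992, 0.001], [0.992, -0.124, -0.0], [-0.0, 0.001, -1.0]]
force: [-0.3, 1.4, 6.4]
finger_gap: 0.0184
```

>>> servo_tool(
  targets=[
    [[1,0,0,-20,0],[1,0,0,-60,0],[1,0,0,-100,0],[1,0,40,-110,0],[1,0,90,-110,0]],
  ],
)

```text
t: 35.98
eef_pos: [0.5424, -0.0736, 0.3101]
ee_rot: [[0.124, 0.992, 0.003], [0.992, -0.124, -0.001], [-0.0, 0.003, -1.0]]
force: [-0.3, -0.8, 0.5]
finger_gap: 0.0183
```

```bash
python3 - <<'E'
from h import *
slot(36.6)
E
```

```text
shift [  2.3 105.6   7. ] turn -0.0 j6end -0.3 cur yaw -7.11 F [-0.3 -0.8  0.5] t 35.975
```

>>> servo_tool(
  targets=[
    [[1,1,50,0,0],[1,2,95,0,0],[1,2.3,105.6,0,0],[1,2.3,105.6,10,0],[1,2.3,105.6,30,0]],
  ],
)

```text
t: 36.6
eef_pos: [0.6456, -0.0842, 0.2776]
ee_rot: [[0.124, 0.992, 0.0], [0.992, -0.124, -0.0], [-0.0, 0.0, -1.0]]
force: [0.3, 0.2, -1.4]
finger_gap: 0.0185
```

```bash
python3 -c "
from h import *
slot(36.6,.0475)"
```

```text
shift [ 0.   1.9 56.7] turn -0.0 j6end -0.3 cur yaw -7.1 F [ 0.3  0.2 -1.4] t 36.6
```

>>> servo_tool(
  targets=[
    [[1,0,1.9,10,0],[1,0,1.9,30,0],[1,0,1.9,47,0],[1,0,1.9,55,0],[1,0,1.9,57,0]],
  ],
)

```text
t: 37.22
eef_pos: [0.6484, -0.0845, 0.2209]
ee_rot: [[0.124, 0.992, -0.0], [0.992, -0.124, 0.0], [0.0, -0.0, -1.0]]
force: [-4.8, 0.7, 7.6]
finger_gap: 0.0183
```

>>> servo_tool(
  targets=[
    [[1,0,0,0.5,0],[0,0,0,0.5,0],[0,0,0,0.5,0],[0,0,0,0.5,0]],
  ],
)

```text
t: 37.72
eef_pos: [0.6485, -0.0846, 0.2208]
ee_rot: [[0.124, 0.992, 0.0], [0.992, -0.124, -0.0], [-0.0, 0.0, -1.0]]
force: [-0.2, 0.9, 0.0]
finger_gap: 0.0425
```

>>> servo_tool(
  targets=[
    [[0,0,0,-20,0],[-0.3,0,0,-75,0],[-0.3,-20,-50,-80,0.15],[-0.3,-40,-110,-80,0.32],[-0.3,-45,-160,-80,0.5]],
  ],
)

```text
t: 38.35
eef_pos: [0.4821, -0.1098, 0.3021]
ee_rot: [[0.59, 0.808, 0.002], [0.808, -0.59, -0.001], [0.0, 0.002, -1.0]]
force: [1.2, 0.2, 1.3]
finger_gap: 0.0557
```

```bash
python3 - <<'E'
from h import *
go(.4415,-.138,.1,69.5)
c=capture('side'); m=masks(c)['blue']
for o in rects(c,m,.02,(170,130,330,250),8): print(*o[:2])
E
```

```text
shift [-46.7 -16.2  28.6] turn 1.298 j6end 93.1 cur yaw -36.12 F [1.2 0.2 1.3] t 38.35
85.0 [302.1 181.2]
135.0 [241.6 167.2]
```

>>> servo_tool(
  targets=[
    [[-0.3,-20,-8,0,0.18],[-0.3,-46,-16,0,0.36],[-0.3,-46.7,-16.2,10,0.54],[-0.3,-46.7,-16.2,20,0.72],[-0.3,-46.7,-16.2,28,0.9]],
  ],
)

```text
t: 39.02
eef_pos: [0.4439, -0.138, 0.2736]
ee_rot: [[0.999, 0.041, 0.002], [0.041, -0.999, -0.001], [0.002, 0.001, -1.0]]
force: [-0.2, 0.1, 0.1]
finger_gap: 0.0556
```

>>> servo_tool(
  targets=[
    [[-0.3,0,0,0,0.18],[-0.3,0,0,0,0.36],[-0.3,0,0,0,0.398],[-0.3,0,0,0,0.398]],
  ],
)

```text
t: 39.52
eef_pos: [0.4439, -0.1379, 0.2737]
ee_rot: [[0.939, -0.343, 0.001], [-0.343, -0.939, -0.001], [0.002, 0.0, -1.0]]
force: [-1.0, 0.0, 0.6]
finger_gap: 0.0555
```

```bash
python3 -c "
from h import *
go(.4415,-.138,.025,69.5)"
```

```text
shift [-2.3  0.9 75.3] turn 0.007 j6end 93.1 cur yaw -110.09 F [-1.   0.   0.6] t 39.525
```

>>> servo_tool(
  targets=[
    [[-0.3,-2,1,20,0],[-0.3,-2,1,50,0],[-0.3,-2,1,70,0],[-0.3,-2,1,76,0],[-0.3,-2,1,76,0]],
  ],
)

```text
t: 40.15
eef_pos: [0.4416, -0.1382, 0.1971]
ee_rot: [[0.939, -0.344, 0.0], [-0.344, -0.939, -0.0], [0.0, 0.0, -1.0]]
force: [-0.2, 0.2, 0.3]
finger_gap: 0.0555
```

>>> servo_tool(
  targets=[
    [[0.2,0,0,0,0],[1,0,0,0,0],[1,0,0,0,0],[1,0,0,0,0]],
  ],
)

```text
t: 40.65
eef_pos: [0.4417, -0.1382, 0.1975]
ee_rot: [[0.939, -0.344, 0.001], [-0.344, -0.939, -0.001], [0.001, 0.0, -1.0]]
force: [-0.2, 0.8, 7.1]
finger_gap: 0.0225
```

>>> servo_tool(
  targets=[
    [[1,0,0,-20,0],[1,0,0,-60,-0.15],[1,0,0,-100,-0.33],[1,0,0,-110,-0.5],[1,0,0,-110,-0.68]],
  ],
)

```text
t: 41.28
eef_pos: [0.4415, -0.1381, 0.3082]
ee_rot: [[0.945, 0.328, 0.003], [0.328, -0.945, -0.001], [0.002, 0.002, -1.0]]
force: [0.2, -0.1, -2.0]
finger_gap: 0.0221
```

>>> servo_tool(
  targets=[
    [[1,0,0,0,-0.18],[1,0,0,0,-0.36],[1,0,0,0,-0.54],[1,0,0,0,-0.72],[1,0,0,0,-0.9]],
  ],
)

```text
t: 41.9
eef_pos: [0.4413, -0.1381, 0.3071]
ee_rot: [[0.33, 0.944, 0.0], [0.944, -0.33, -0.0], [-0.0, 0.001, -1.0]]
force: [0.2, -0.4, 0.1]
finger_gap: 0.0227
```

```bash
python3 - <<'E'
from h import *
slot(10.2)
E
```

```text
shift [ 92.9 182.5   3.8] turn -0.212 j6end -2.6 cur yaw -19.25 F [ 0.2 -0.4  0.1] t 41.9
```

>>> servo_tool(
  targets=[
    [[1,23,45,0,-0.06],[1,47,92,0,-0.13],[1,70,138,0,-0.212],[1,92.9,182.5,0,-0.212],[1,92.9,182.5,15,-0.212]],
  ],
)

```text
t: 42.52
eef_pos: [0.6467, -0.1112, 0.2924]
ee_rot: [[0.128, 0.992, 0.004], [0.992, -0.128, -0.001], [-0.0, 0.004, -1.0]]
force: [-0.4, 0.2, -0.1]
finger_gap: 0.0222
```

>>> servo_tool(
  targets=[
    [[1,0,0,0,0],[1,0,0,0,0]],
  ],
)

```text
t: 42.78
eef_pos: [0.6438, -0.112, 0.292]
ee_rot: [[0.13, 0.992, -0.0], [0.992, -0.13, 0.0], [0.0, -0.0, -1.0]]
force: [0.3, 0.8, 0.5]
finger_gap: 0.0224
```

```bash
python3 -c "
from h import *
slot(10.2,.0465)"
```

```text
shift [ 1.5  0.3 72.1] turn -0.007 j6end -2.6 cur yaw -7.48 F [0.3 0.8 0.5] t 42.775
```

>>> servo_tool(
  targets=[
    [[1,1.5,0.3,10,-0.007],[1,1.5,0.3,40,-0.007],[1,1.5,0.3,60,-0.007],[1,1.5,0.3,69,-0.007],[1,1.5,0.3,71,-0.007]],
  ],
)

```text
t: 43.4
eef_pos: [0.645, -0.1104, 0.2204]
ee_rot: [[0.123, 0.992, -0.0], [0.992, -0.123, 0.0], [0.0, -0.0, -1.0]]
force: [0.7, -0.5, -0.5]
finger_gap: 0.0229
```

>>> servo_tool(
  targets=[
    [[1,0,0,1,0],[1,0,0,1.5,0],[0,0,0,1.5,0],[0,0,0,1.5,0],[0,0,0,1.5,0]],
  ],
)

```text
t: 44.02
eef_pos: [0.645, -0.1103, 0.2193]
ee_rot: [[0.123, 0.992, 0.0], [0.992, -0.123, -0.0], [-0.0, 0.0, -1.0]]
force: [0.7, 0.3, -0.2]
finger_gap: 0.043
```

>>> servo_tool(
  targets=[
    [[0,0,0,-20,0],[-0.3,0,0,-75,0],[-0.3,50,0,-100,0],[-0.3,110,0,-100,0],[-0.3,150,-40,-100,0]],
  ],
)

```text
t: 44.65
eef_pos: [0.6242, 0.0456, 0.321]
ee_rot: [[0.122, 0.993, 0.004], [0.993, -0.122, 0.0], [0.001, 0.003, -1.0]]
force: [-0.2, 0.4, 0.1]
finger_gap: 0.0559
```

```bash
python3 - <<'E'
from h import *
s,e,R=tool(); print(e)
a=[]
for n in('side','top'):
    c=capture(n); u,v=map(int,proj(c,[.643,-.12,.05])); v0,u0=v-45,u-45; a.append(cv2.resize(c['frame'][v0:v0+90,u0:u0+90],None,fx=4.4,fy=4.4,interpolation=cv2.INTER_CUBIC)); print(u0,v0)
    m=masks(c)['blue']
    for o in rects(c,m,.05,(140,100,400,270),8): print(*o)
cv2.imwrite('pics/rel11.png',np.hstack(a))
E
```

```text
[0.62422125 0.04557833 0.32095565]
197 121
83.0 [244.9 167.2] [ 634.6 -123.4] [115.8  24.4] 83.9
32.0 [247.4 103.4] [ 788.  -550.1] [88.  27.4] -83.1
295 112
314.0 [181.9 234.7] [441.9 300.2] [88.8 25.8] 89.5
64.0 [348.7 159.8] [ 638.8 -143.1] [45.7 27.5] 89.5
9.5 [147.6 116.2] [765.5 402.6] [42.5  8.1] -66.5
```

View pics/rel11.png

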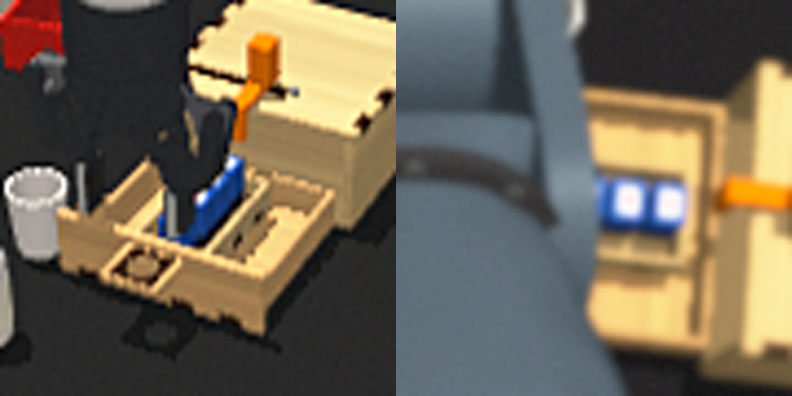

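The relays stand in a row in the box (side view around (210,200); top view shows two white tops at (628,200) and (668,200), the rest hidden by the arm). Next I push the tray home with shut fingers against the tab's outer edge.

```bash
python3 -c "
from h import *
go(.6605,.028,.13,-7.1);go(.6605,.028,.04,-7.1)"
```

```text
shift [-14.5  41.   17. ] turn 0.005 j6end 9.5 cur yaw -6.82 F [ 0.2  0.4 -1.3] t 44.75
shift [-14.6  41.1 107. ] turn 0.005 j6end 9.5 cur yaw -6.82 F [ 0.2  0.4 -1.3] t 44.75
```

>>> servo_tool(
  targets=[
    [[1,-7,20,0,0.005],[1,-14.5,41,0,0.005],[1,-14.5,41,15,0.005],[1,-14.5,41,15,0.005]],
  ],
)

```text
t: 45.25
eef_pos: [0.6618, 0.024, 0.3028]
ee_rot: [[0.128, 0.992, -0.003], [0.992, -0.128, 0.0], [-0.0, -0.003, -1.0]]
force: [-0.2, 0.6, -0.3]
finger_gap: 0.0001
```

```bash
python3 -c "
from h import *
go(.6605,.028,.04,-7.1); print(tool()[1])"
```

```text
shift [ 3.9 -1.6 89.4] turn -0.004 j6end 9.5 cur yaw -7.35 F [-0.2  0.6 -0.3] t 45.25
[0.66181805 0.02396129 0.30277671]
```

>>> servo_tool(
  targets=[
    [[1,4,-1.6,0,-0.004],[1,4,-1.6,40,-0.004],[1,4,-1.6,75,-0.004],[1,4,-1.6,89,-0.004],[1,4,-1.6,89,-0.004]],
  ],
)

```text
t: 45.88
eef_pos: [0.6615, 0.0284, 0.2152]
ee_rot: [[0.123, 0.992, -0.001], [0.992, -0.123, 0.0], [-0.0, -0.001, -1.0]]
force: [-0.1, -0.5, 0.1]
finger_gap: -0.0001
```

>>> servo_tool(
  targets=[
    [[1,-8,0,0,0],[1,-16,0,0,0],[1,-24,0,0,0],[1,-34,0,0,0],[1,-44,0,0,0]],
  ],
)

```text
t: 46.5
eef_pos: [0.6561, -0.0162, 0.2154]
ee_rot: [[0.124, 0.992, 0.0], [0.992, -0.124, 0.0], [0.0, 0.0, -1.0]]
force: [0.1, 1.7, 1.8]
finger_gap: 0.0002
```

```bash
python3 - <<'E'
from h import *
s,e,R=tool(); print(e,s['force'])
c=capture('side'); m=masks(c)['blue']
for o in rects(c,m,.05,(200,120,280,200),8): print(*o)
E
```

```text
[ 0.65606845 -0.01615334  0.21540413] [0.08662868 1.65257521 1.83503983]
99.5 [246.7 162.1] [ 640.2 -145.3] [115.7  41.1] 84.5
```

The drag is about 1.7 N, so the tray is moving. I continue pushing.

>>> servo_tool(
  targets=[
    [[1,-14,0,0,0],[1,-30,0,0,0],[1,-46,0,0,0],[1,-60,0,0,0],[1,-70,0,0,0]],
  ],
)

```text
t: 47.18
eef_pos: [0.6472, -0.0861, 0.2151]
ee_rot: [[0.124, 0.992, -0.0], [0.992, -0.124, 0.0], [0.0, -0.0, -1.0]]
force: [-0.7, 2.3, -0.1]
finger_gap: -0.0
```

>>> servo_tool(
  targets=[
    [[1,-12,0,0,0],[1,-24,0,0,0],[1,-34,0,0,0],[1,-42,0,0,0],[1,-46,0,0,0]],
  ],
)

```text
t: 47.8
eef_pos: [0.6417, -0.1311, 0.2152]
ee_rot: [[0.124, 0.992, 0.0], [0.992, -0.124, -0.0], [-0.0, 0.0, -1.0]]
force: [-1.0, 2.2, -0.6]
finger_gap: -0.0
```

>>> servo_tool(
  targets=[
    [[1,-1,0,0,0],[1,-2,0,0,0],[1,-3,0,0,0]],
  ],
)

```text
t: 48.18
eef_pos: [0.6414, -0.1334, 0.2152]
ee_rot: [[0.123, 0.992, 0.0], [0.992, -0.123, 0.0], [0.0, 0.0, -1.0]]
force: [-0.3, 0.8, -0.7]
finger_gap: 0.0
```

>>> servo_tool(
  targets=[
    [[1,-1.5,0,0,0],[1,-3,0,0,0],[1,-4,0,0,0]],
  ],
)

```text
t: 48.55
eef_pos: [0.6409, -0.1376, 0.2152]
ee_rot: [[0.124, 0.992, 0.0], [0.992, -0.124, -0.0], [0.0, 0.0, -1.0]]
force: [-0.4, 0.3, -0.4]
finger_gap: -0.0001
```

>>> servo_tool(
  targets=[
    [[1,-1,0,0,0],[1,-2,0,0,0],[1,-3,0,0,0]],
  ],
)

```text
t: 48.92
eef_pos: [0.6405, -0.1406, 0.2152]
ee_rot: [[0.124, 0.992, -0.0], [0.992, -0.124, 0.0], [0.0, -0.0, -1.0]]
force: [-1.3, 2.5, 0.0]
finger_gap: 0.0003
```

>>> servo_tool(
  targets=[
    [[1,-1,0,0,0],[1,-2,0,0,0],[1,-2,0,0,0]],
  ],
)

```text
t: 49.3
eef_pos: [0.6404, -0.1412, 0.2152]
ee_rot: [[0.124, 0.992, 0.0], [0.992, -0.124, 0.002], [0.002, -0.0, -1.0]]
force: [0.3, 12.9, 0.9]
finger_gap: -0.0002
```

```bash
python3 - <<'E'
from h import *
s,e,R=tool(); print(e,s['force'],s['ft_torque'])
E
```

```text
[ 0.6404437  -0.14115072  0.21520005] [ 0.30407211 12.86469572  0.88522615] [ 2.06151024 -0.18133915  0.02675173]
```

The tray is home: 13 N at the stop, with the moment placing the contact at the tab. I back off, rise and go to the lock.

>>> servo_tool(
  targets=[
    [[1,5,0,0,0],[1,30,0,0,0],[1,30,0,-50,0],[0,30,0,-100,0],[-1,30,0,-135,0]],
  ],
)

```text
t: 49.92
eef_pos: [0.6441, -0.1129, 0.3528]
ee_rot: [[0.124, 0.992, 0.003], [0.992, -0.124, -0.001], [-0.001, 0.003, -1.0]]
force: [-0.6, -0.0, -0.7]
finger_gap: 0.0353
```

```bash
python3 - <<'E'
from h import *
go(.6302,-.2325,.16,-7.2)
c=capture('side'); f=c['frame']
R=(236,120,272,155); h=cv2.cvtColor(cv2.resize(f,None,fx=3,fy=3,interpolation=cv2.INTER_CUBIC),cv2.COLOR_BGR2HSV).astype(int)
w=((h[...,0]>5)&(h[...,0]<20)&(h[...,1]>190)&(h[...,2]>90)); y,x=np.nonzero(w); x=(x+.5)/3;y=(y+.5)/3
k=(x>236)&(x<272)&(y>120)&(y<155); print(k.sum()/9,x[k].mean(),y[k].mean(),x[k].max())
E
```

```text
shift [-120.4    1.    19.6] turn 0.002 j6end -13.1 cur yaw -7.11 F [-0.6 -0.  -0.7] t 49.925
129.44444444444446 254.8198855507868 139.76895565092988 260.1666666666667
```

The lock hasn't moved (same centroid, 254.8/139.8).

>>> servo_tool(
  targets=[
    [[-1,-40,0,0,0],[-1,-80,1,0,0],[-1,-120.4,1,0,0],[-1,-120.4,1,19,0],[-1,-120.4,1,19,0]],
  ],
)

```text
t: 50.6
eef_pos: [0.6297, -0.2319, 0.3291]
ee_rot: [[0.124, 0.992, -0.003], [0.992, -0.124, 0.001], [0.001, -0.003, -1.0]]
force: [-0.2, -0.4, -0.4]
finger_gap: 0.0856
```

```bash
python3 -c "
from h import *
go(.6302,-.2325,.106,-7.2)"
```

```text
shift [-0.6  0.7 49.7] turn 0.001 j6end -13.1 cur yaw -7.12 F [-0.2 -0.4 -0.4] t 50.6
```

>>> servo_tool(
  targets=[
    [[-1,0,0.5,25,0],[-1,0,0.5,45,0],[-1,0,0.5,52,0],[-1,0,0.5,52,0],[0.5,0,0.5,52,0]],
  ],
)

```text
t: 51.22
eef_pos: [0.6308, -0.2324, 0.28]
ee_rot: [[0.124, 0.992, 0.001], [0.992, -0.124, -0.001], [-0.0, 0.001, -1.0]]
force: [1.1, 0.6, 0.4]
finger_gap: 0.0694
```

>>> servo_tool(
  targets=[
    [[1,0,0,0,0],[1,0,0,0,0],[1,0,0,0,0],[1,0,5,0,0],[1,0,12,0,0]],
  ],
)

```text
t: 51.85
eef_pos: [0.6427, -0.234, 0.2798]
ee_rot: [[0.124, 0.992, -0.0], [0.992, -0.124, -0.0], [-0.0, -0.0, -1.0]]
force: [-1.8, 0.7, 5.9]
finger_gap: 0.0185
```

>>> servo_tool(
  targets=[
    [[1,0,8,0,0],[1,0,16,0,0],[1,0,23,0,0],[1,0,29,0,0],[1,0,33,0,0]],
  ],
)

```text
t: 52.48
eef_pos: [0.6756, -0.2382, 0.2798]
ee_rot: [[0.124, 0.992, 0.0], [0.992, -0.124, -0.0], [-0.0, 0.0, -1.0]]
force: [-2.1, 0.0, 5.9]
finger_gap: 0.0186
```

>>> servo_tool(
  targets=[
    [[1,0,1,0,0],[1,0,2,0,0],[1,0,2.5,0,0]],
  ],
)

```text
t: 52.85
eef_pos: [0.6778, -0.2385, 0.2798]
ee_rot: [[0.124, 0.992, 0.0], [0.992, -0.124, -0.0], [-0.0, 0.0, -1.0]]
force: [-1.3, -0.3, 5.4]
finger_gap: 0.0189
```

>>> servo_tool(
  targets=[
    [[1,0,1,0,0],[1,0,2,0,0],[1,0,2.5,0,0]],
  ],
)

```text
t: 53.22
eef_pos: [0.6803, -0.2388, 0.2798]
ee_rot: [[0.124, 0.992, 0.0], [0.992, -0.124, -0.0], [-0.0, 0.0, -1.0]]
force: [-2.2, -0.9, 5.1]
finger_gap: 0.0187
```

>>> servo_tool(
  targets=[
    [[1,0,0.5,0,0],[1,0,1,0,0]],
  ],
)

```text
t: 53.48
eef_pos: [0.6813, -0.2389, 0.2798]
ee_rot: [[0.124, 0.992, 0.0], [0.992, -0.124, -0.0], [-0.0, 0.0, -1.0]]
force: [-1.3, -1.0, 6.2]
finger_gap: 0.0188
```

>>> servo_tool(
  targets=[
    [[1,0,0.5,0,0],[1,0,1,0,0],[1,0,1,0,0]],
  ],
)

```text
t: 53.85
eef_pos: [0.6821, -0.239, 0.2798]
ee_rot: [[0.124, 0.992, -0.001], [0.992, -0.124, -0.0], [-0.0, -0.001, -1.0]]
force: [-2.7, -0.0, 6.7]
finger_gap: 0.0187
```

```bash
python3 - <<'E'
from h import *
s,e,R=tool(); print(e,s['force'],s['ft_torque'])
c=capture('side'); f=c['frame']
h=cv2.cvtColor(cv2.resize(f,None,fx=3,fy=3,interpolation=cv2.INTER_CUBIC),cv2.COLOR_BGR2HSV).astype(int)
w=((h[...,0]>5)&(h[...,0]<20)&(h[...,1]>190)&(h[...,2]>90)); y,x=np.nonzero(w); x=(x+.5)/3;y=(y+.5)/3
k=(x>236)&(x<272)&(y>120)&(y<155); print(k.sum()/9,x[k].mean(),y[k].mean(),x[k].max())
E
```

```text
[ 0.68214431 -0.23904415  0.27984459] [-2.71446142e+00 -4.95314034e-03  6.68732454e+00] [-0.02727959  0.81306018 -0.25094622]
115.22222222222223 241.15059466409514 137.22131147540983 247.16666666666666
```

>>> servo_tool(
  targets=[
    [[1,0,0.5,0,0],[1,0,1,0,0],[1,0,1,0,0]],
  ],
)

```text
t: 54.28
eef_pos: [0.6827, -0.2391, 0.2798]
ee_rot: [[0.124, 0.992, -0.003], [0.992, -0.124, 0.0], [-0.0, -0.003, -1.0]]
force: [-8.7, 0.7, 9.5]
finger_gap: 0.0188
```

>>> servo_tool(
  targets=[
    [[1,0,0.5,0,0],[1,0,1,0,0],[1,0,1,0,0]],
  ],
)

```text
t: 54.65
eef_pos: [0.6833, -0.2392, 0.2798]
ee_rot: [[0.124, 0.992, -0.005], [0.992, -0.124, 0.001], [0.0, -0.005, -1.0]]
force: [-14.7, 2.5, 12.0]
finger_gap: 0.0189
```

The locked-end stop is felt. I release and withdraw clear of everything.

>>> servo_tool(
  targets=[
    [[1,0,-1,0,0],[1,0,-1,0,0],[-0.2,0,-1,0,0],[-0.2,0,-1,0,0],[-0.2,0,-1,0,0]],
  ],
)

```text
t: 55.28
eef_pos: [0.6832, -0.2389, 0.279]
ee_rot: [[0.124, 0.992, -0.0], [0.992, -0.124, 0.0], [0.0, -0.0, -1.0]]
force: [-0.7, -0.5, 1.1]
finger_gap: 0.0513
```

>>> servo_tool(
  targets=[
    [[-0.2,0,0,-50,0],[-0.2,0,0,-110,0],[-0.2,0,-50,-130,0],[-0.2,0,-110,-130,0],[-0.2,0,-170,-130,0]],
  ],
)

```text
t: 55.9
eef_pos: [0.5126, -0.2175, 0.4093]
ee_rot: [[0.123, 0.992, 0.001], [0.992, -0.123, -0.0], [-0.0, 0.001, -1.0]]
force: [0.1, 0.1, 0.4]
finger_gap: 0.0514
```

>>> servo_tool(
  targets=[
    [[-0.2,-55,-15,0,0.15],[-0.2,-110,-30,0,0.3],[-0.2,-165,-45,0,0.45],[-0.2,-220,-60,0,0.6],[-0.2,-270,-75,0,0.75]],
  ],
)

```text
t: 56.52
eef_pos: [0.4057, -0.4783, 0.4092]
ee_rot: [[0.77, 0.638, 0.0], [0.638, -0.77, -0.0], [-0.0, 0.0, -1.0]]
force: [1.2, 0.5, -0.7]
finger_gap: 0.051
```

```bash
python3 - <<'E'
from h import *
s,e,R=tool(); print(e,s['t'])
a=[]
c=capture('side'); a.append(cv2.resize(c['frame'][60:330,110:400],(400,372),interpolation=cv2.INTER_CUBIC))
h=cv2.cvtColor(cv2.resize(c['frame'],None,fx=3,fy=3,interpolation=cv2.INTER_CUBIC),cv2.COLOR_BGR2HSV).astype(int)
w=((h[...,0]>5)&(h[...,0]<20)&(h[...,1]>190)&(h[...,2]>90)); y,x=np.nonzero(w); x=(x+.5)/3;y=(y+.5)/3
k=(x>234)&(x<272)&(y>120)&(y<155); print(k.sum()/9,x[k].mean(),y[k].mean(),x[k].max())
c=capture('top'); m=masks(c)
for n,kk,z,roi in(('hook','blue',.042,(140,190,240,260)),('mat','green',.002,(150,200,250,260)),('pile2','wood',.058,(165,140,230,190)),('project','wood',.06,(210,100,270,150)),('glue','white',.1,(270,100,300,135)),('cup','white',.055,(310,100,345,130)),('blue','blue',.03,(240,130,450,260))):
    for o in rects(c,m[kk],z,roi): print(n,*o)
a.append(cv2.resize(c['frame'][80:280,140:455],(400,254),interpolation=cv2.INTER_CUBIC)); a[1]=cv2.copyMakeBorder(a[1],0,118,0,0,cv2.BORDER_CONSTANT)
cv2.imwrite('pics/final.png',np.hstack(a))
# hole region darkest blob near expected home hole
u,v=proj(c,[.6348,-.1713,.052]); u0,v0=int(u)-12,int(v)-12; g=cv2.resize(cv2.cvtColor(c['frame'],cv2.COLOR_BGR2GRAY)[v0:v0+25,u0:u0+25],None,fx=8,fy=8,interpolation=cv2.INTER_CUBIC)
for k in cv2.findContours((g<75).astype(np.uint8),cv2.RETR_LIST,cv2.CHAIN_APPROX_NONE)[0]:
    ar=cv2.contourArea(k)
    if 300<ar<8000: q=k[:,0].mean(0)/8; print('dark',ar/64,onz(c,u0+q[0]-.5,v0+q[1]-.5,.052).round(4))
E
```

```text
[ 0.40567188 -0.47831516  0.40924472] 56.525
135.88888888888889 241.9955028618152 136.2797765058599 247.5
hook 313.0 [181.9 234.7] [442.3 301.8] [89.6 26. ] 89.5
mat 2912.5 [197.8 233.4] [448.9 267.1] [207.6 108.2] 87.0
pile2 1199.0 [199.3 166. ] [622.2 257.1] [121.9  75. ] -88.5
project 1230.5 [239.7 124.4] [734.6 149.2] [108.2  92.4] -82.2
glue 91.0 [288.6 112.3] [752.4  18.3] [36.2 35.1] 55.9
cup 216.5 [327.9 113.8] [764.  -91.6] [46.7 45.9] 89.6
dark 76.4140625 [ 0.6346 -0.1723  0.052 ]
```

View pics/final.png

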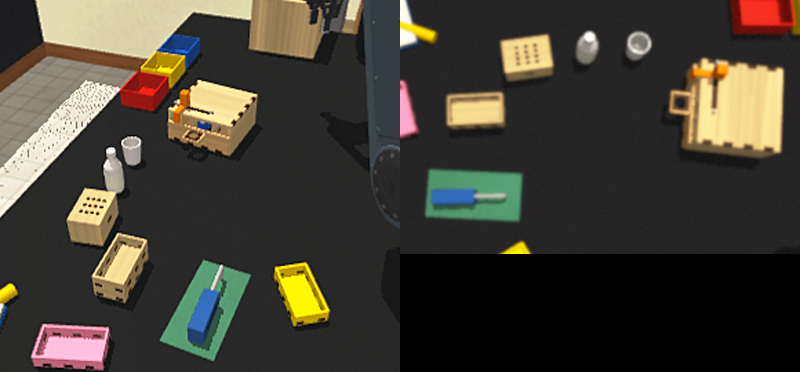

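The final view shows the tray home with the tab hole at its starting spot, the lock at its locked end, the hook on the mat and two boxes left in the pile. The relays are visible in the case opening, and the other objects have not moved. Handing in.

```bash
python3 -c "
from station import job; print(job.sign_off())"
```

```text
the job is handed in; nothing more can be done
None
```

The full sequence is done and the job is handed in at about 56 s on the robot clock; sign-off gave no verdict. I unlocked the case, pulled the tray to its stop with the hook, and put the hook back on its mat. I then set the top box in the tray, stood all four relays in it, pushed the tray home and locked it.

**Last checks that agreed:**
- **Tray:** its finger hole is within about 1 mm of where it started. I felt the stop when pulling out (26 N) and when pushing home (13 N).
- **Lock:** it met a firm stop at the open end (26 N) and at the locked end (15 N).
- **Hook:** it stands on the mat, about 35 mm from the mat's centre along its length.
- **Glue, cup and project box:** all measured within about 1 mm of their starting positions. The other two boxes still stand in place.
- **Relays:** none is left on the bench. After the last placing they stood in a row in the box in the side view, and in the final picture blue shows through the case opening.

**What disagreed or was not confirmed:**
- **Lock opening:** camera and arm readings put the lock's travel at only 47–48 mm, not 50. On closing, it ran a few millimetres past where it had first stood, so it probably did not start exactly at zero. I took the felt stop as proof that it was fully open.
- **Box and relays:** I could not see the box's flatness or each relay's height once the tray was shut. That rests on the placing heights and the pictures taken before closing.

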